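Put the electrical odds and ends away under the garage pegboard

ROBOT

A 6-joint arm with a two-finger parallel gripper is mounted at the origin on the work surface. World frame = base frame: x ahead of the robot, y to its left, z up, the work surface at z = 0. Lengths are in m, angles in degrees, forces in N, time in s.
With the tool pointing down it reaches from about 0.25 to 0.725 m from the base axis. Payload 9.7 kg.
Tool frame: the origin (TCP) lies at the very end of the fingers, on their centre line; the grasp point (between the pads) lies 19 mm behind it; x points along the fingers, z is the direction in which the jaws open and shut, and the axes are right-handed (so a half turn about x gives the same grasp; the last joint's range is limited). The gripper opens to 85 mm and grips with 20 to 120 N. Pads are 22 mm wide; open, the fingers measure 114 mm over their backs; the gripper's body (76 mm by 85 mm) begins 54 mm behind the grasp point. The pads swing forward as they close: fully open they stand 13 mm farther back than shut.
Start: joints at [-64.343, 4.979, 10.078, 95.1, 0, 90], TCP at [0.238, -0.496, 0.231] pointing down, gripper open.
Joint ranges: [-179.16, 179.16], [-48.56, 103.87], [-65.8, 70.77], [-126.05, 130.52], [-82.76, 87.17], [-180, 180]. Speed limits (degrees/s): [127.2, 127.2, 147.25, 180, 180, 180].

INTERFACE

Orientations are given as [roll, pitch, yaw] about the fixed x, y, z axes, in that order (R = Rz(yaw) Ry(pitch) Rx(roll)).
In Python, from workcell import sensors, vision, job_done gives the robot as it stands.
- The arm moves only by the tool carry_out, never from a script. Its argument "increments" is a list of rows, each a list of 7 numbers: the turn, a rotation vector about the tool's x, y, z in degrees, then the shift along the tool's x, y, z in mm, then the opening in per cent of the stroke, from 0 (shut) to 100 (fully open). A call has 1 to 12 rows; each row shifts and turns the commanded pose from where the row before left it, along the tool's axes as they then stand; what a row does not reach is not made up. A row lasts 1/8 s, in which the tool goes at most 62.5 mm and 10.7 degrees, less where a joint would pass 70% of its speed; a pose out of reach is approached as far as the arm can. A call is refused whole if a number of a shift passes 62.5 or a number of a turn 10.7, either way. A call with a gripper value outside its range is refused whole. The fingers move at their own pace and stop on an object; "squeeze" is the grip in N (left out, the last holds). Time passes only in rows, so rows that do not move let the fingers close. It gives the time, the measured TCP pose, the force and the opening at its end, in the units of the state.
- sensors.get_obs(): the state, without advancing time (a new reading comes with each control period).
- vision.camera(name): name is "side" or "top"; returns the picture (480x640x3 uint8, red, green, blue); there is no depth.
- vision.calibration(name): a dict with "camera_matrix" (3x3 intrinsics, pixels), "dist" ([k1, k2, p1, p2, k3] as OpenCV has them; the pictures are not rectified), "extrinsics" (4x4, takes a point from world to camera coordinates). Camera axes: x right, y up, looking along -z (the intrinsics and any distortion apply to the point x, -y, -z); pixel columns grow to the right and rows downward; lengths in m; the calibration is good to about 2 mm. A picture is of the moment at which its call begins. calibration takes no time and is no camera call.
- job_done(): hands the job in, once; it reports no verdict.
The state is a dict: "time": time; "q": joint angles; "qd": joint speeds; "joint_efforts": joint torques, N m; "ee_pos": TCP position; "tcp_rot": TCP orientation; "wrist_force": force on the tool from outside, world axes, zero at the start; "torque": the same for the moment, N m; "opening": finger opening in m.
Only numpy, scipy, OpenCV 4.12 (cv2) and the standard library are available. Lean on these libraries where they do the work, as an engineer would, in place of code of your own. Each camera call takes 0.05 s, during which the arm holds its last target.

TASK

Put the things on the bench away: lay the pliers flat in the wide shallow tray, rest the torch in the wire cradle so that it lies along it across both V wires, and put the plug top into the small clear bin. Only once the plug top is inside the bin, close the bin with its loose lid, fully home over the two dowel pins. Leave the voltage tester, the roll of tape and the glass jar where they are.

Things in the scene. Friction and masses are not known exactly. Their poses are not given: they have to be found in the camera images.
- pliers_mid (a point): Small stainless pliers lying flat, loose, about 100 g, 120 long, 12 thick at the joint. The point is the centre of the flat-sided joint block (28 along x by 22 wide along y, 12 high), half-way up (6 above its underside). x runs along the tool towards the jaws, z up: the jaws end 48 in front of the point, the handles end 72 behind it and are 46 wide over all there. Pinch the joint block across y.
- torch_mid (a point): Aluminium torch lying on its side, loose, about 130 g, 130 long. Round barrel of 28 diameter from 45 behind to 45 in front of this point, a six-sided collar 32 across flats beyond each end (15 long at the tail, 25 long at the head, which is towards +x). The point is on the axis at the middle of the barrel, 16 above the bench at the start; x along the torch.
- plug_mid (a point): Red three-pin plug top without cable, loose, about 70 g. Body 30 (x) by 46 (y) by 42 high, the point at the centre of the body (21 above its underside). Three round brass pins stick out level towards +x, the longest ending 37 from the point; a cord boss ends 19 from the point at -x. z up. Grip the body across y.
- lid_grip (a point): Loose white plastic lid of the bin, about 90 g: flat plate 168 (x) by 92 (y) by 5 thick with two through holes of 12 diameter on its x axis, 72 to either side of the centre. An upright grip rib, 50 along x, 14 thick along y, stands 26 high on its middle. The point is the centre of the rib, 18 above the plate's underside. z up; either way round fits.
- bin: Small clear (translucent) plastic bin with a white rim, fixed. Origin at the centre of its underside, z up. Outside 124 (x) by 92 (y) by 50 high, walls and floor 4 thick, so 116 by 84 inside. At each x end a white ear level with the rim carries an upright steel dowel pin of 8 diameter, 72 from the centre on the x axis, standing 14 above the rim (the top 4 tapered). With the lid home its plate lies on the rim and its point lies 68 above the bin's origin.
- cradle: Wire cradle for the torch, fixed: grey base plate 120 (x) by 70 (y) by 6 thick, with two V-shaped supports of 6 mm steel wire standing across it at x = -27 and +27. Origin at the centre of the underside, z up, x along the lying torch. Each V opens upward at 90 degrees, arms reach 30 to either side at height 44. A torch barrel resting in both Vs has its axis 38 above the origin, and the fingers have 48 between the wires.
- tray: Wide shallow grey metal tray, fixed, open at the top: outside 178 (x) by 108 (y) by 22 high, walls and floor 4 thick. Origin at the centre of its underside, z up.
- tester: Bystander, loose: yellow plastic voltage tester with a thin steel blade, 130 long, 16 high, lying on the bench. Origin on its underside near the middle.
- tape: Bystander, loose: roll of black tape lying flat, 68 outer diameter, 19 high. Origin at the centre of its underside.
- jar: Bystander, loose: glass jar with a steel cap, 60 diameter, 75 high. Origin at the centre of its underside.
Not all that is in view belongs to the job. Of the things like the part that bears torch_mid, leave any that is yellow; of the rest the smaller one is meant.

How it is judged:
By the outcome, as a careful person would: the job done as asked, in the order asked, and still so for the second after the job is handed in, with the robot touching nothing.
It also fails if it takes over 120 s, if anything falls off the work surface, if the arm or the gripper's body presses on something with over 40 N, if the wrist force passes 120 N, or if a joint passes its speed limit or range.

## Working session

There is one attempt and no reset: what is moved stays moved. The work goes in short steps, Python scripts to look and compute and a tool call to move; the robot and the scene stay as the last step left them, time stands still between calls to the robot, and variables do not carry over. Pictures are saved under pics/ and viewed, and the job is handed in when it is done.

Besides the shell and the picture viewer there is one more tool, called after "Call:" as name([rows], argument=value, ...), one row to a line, values as JSON. carry_out: Moves the arm, as the interface text tells. Its arguments: {"type":"object","properties":{"increments":{"type":"array"},"squeeze":{"type":"number"}},"required":["increments"]}

```bash
ls; mkdir -p pics
python3 - <<'E'
from workcell import sensors, vision
import cv2, numpy as np
np.set_printoptions(precision=4,suppress=True)
for n in("top","side"):
    im=vision.camera(n); cv2.imwrite(f"pics/{n}0.png",im[:,:,::-1])
    c=vision.calibration(n); print(n,c)
print(sensors.get_obs())
E
```

```text
pics
top {'camera_matrix': array([[505.181 ,   0.    , 317.6638],
       [  0.    , 505.181 , 243.8469],
       [  0.    ,   0.    ,   1.    ]]), 'dist': array([0.0389, 0.    , 0.    , 0.    , 0.    ]), 'extrinsics': array([[ 0.0125, -0.9998,  0.0128,  0.0504],
       [ 0.9962,  0.0135,  0.0857, -0.6159],
       [-0.0858,  0.0117,  0.9962, -1.3592],
       [ 0.    ,  0.    ,  0.    ,  1.    ]])}
side {'camera_matrix': array([[507.3186,   0.    , 321.5021],
       [  0.    , 507.3186, 243.5665],
       [  0.    ,   0.    ,   1.    ]]), 'dist': array([0.0174, 0.    , 0.    , 0.    , 0.    ]), 'extrinsics': array([[ 0.98  , -0.199 ,  0.0056, -0.5819],
       [ 0.1464,  0.7393,  0.6572, -0.1478],
       [-0.1349, -0.6433,  0.7537, -1.0721],
       [ 0.    ,  0.    ,  0.    ,  1.    ]])}
{'time': 0.1, 'q': array([-64.3456,   5.0091,  10.0388,  95.0976,  -0.    ,  90.0009]), 'qd': array([-0.0534, -0.1758,  0.0794, -0.1005,  0.0581, -0.0456]), 'joint_efforts': array([ -0.    , -52.1561,  46.5654,   0.0159,   0.    ,  -0.    ]), 'ee_pos': array([ 0.238 , -0.4956,  0.2306]), 'tcp_rot': array([-179.9839,   89.9321,  115.6696]), 'wrist_force': array([-0.0477,  0.253 , -0.1809]), 'torque': array([-0.026 ,  0.0007, -0.0043]), 'opening': 0.08533951194582473}
```

View pics/top0.png

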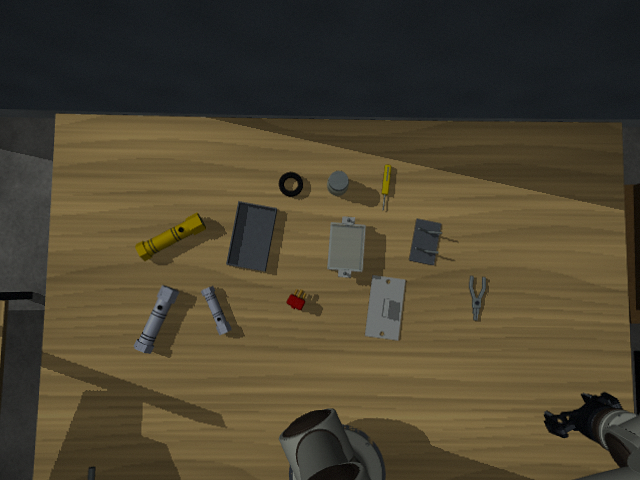

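View pics/side0.png

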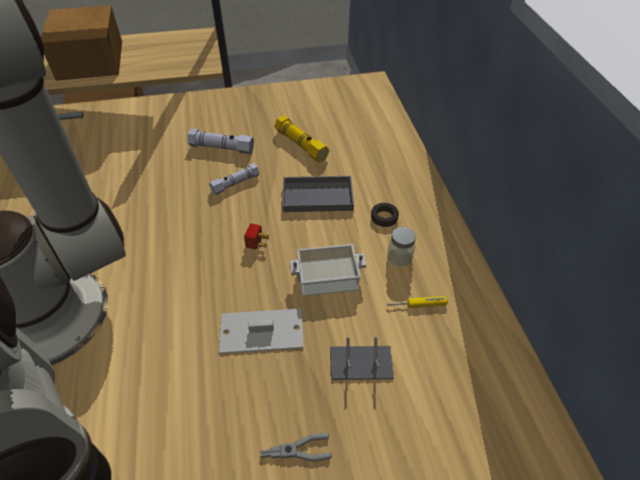

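The top view has world x up the picture and y to the left. Candidates for the torch in the top view are the yellow one at (170,237), a large silver one at (156,320) and a small silver one at (216,311). By the description it is the small silver one. I'll check it in a crop and make close crops of the other things too.

```bash
cat > h.py <<'E'
import cv2, numpy as np
from workcell import sensors, vision
np.set_printoptions(precision=4,suppress=True)
C={n:vision.calibration(n) for n in("top","side")}
def ray(n,px):
    c=C[n]; u=cv2.undistortPoints(np.array(px,float).reshape(-1,1,2),c["camera_matrix"],c["dist"]).reshape(-1,2)
    E=c["extrinsics"];R=E[:3,:3];t=E[:3,3]
    d=np.c_[u[:,0],-u[:,1],-np.ones(len(u))]
    return -R.T@t, d@R
def plane(n,px,z):
    o,d=ray(n,px); return o+d*((z-o[2])/d[:,2])[:,None]
def proj(n,P):
    c=C[n];E=c["extrinsics"];p=np.atleast_2d(P)@E[:3,:3].T+E[:3,3]
    p=p*[1,-1,-1]
    return cv2.projectPoints(p.reshape(-1,1,3),np.zeros(3),np.zeros(3),c["camera_matrix"],c["dist"])[0].reshape(-1,2)
def two(pt,ps):
    o1,d1=ray("top",pt);o2,d2=ray("side",ps);d1=d1[0];d2=d2[0]
    A=np.c_[d1,-d2];s=np.linalg.lstsq(A,o2-o1,rcond=None)[0]
    a=o1+d1*s[0];b=o2+d2*s[1];return (a+b)/2,np.linalg.norm(a-b)
def crop(im,x0,y0,w,h,k):
    return cv2.resize(im[y0:y0+h,x0:x0+w],None,fx=k,fy=k,interpolation=cv2.INTER_CUBIC)
E
python3 - <<'E'
from h import *
t=cv2.imread("pics/top0.png");s=cv2.imread("pics/side0.png")
a=np.hstack([crop(t,180,270,80,75,5),crop(t,270,270,80,75,5)])
b=np.hstack([crop(t,350,265,80,80,5),crop(t,450,260,80,80,5)])
cv2.imwrite("pics/c1.png",np.vstack([a,b[:,:]])[:,:][:775]*1)
im=np.vstack([a,b]); cv2.imwrite("pics/c1.png",cv2.resize(im,(600,int(im.shape[0]*.75))))
im=np.hstack([crop(t,215,190,90,90,4),crop(t,315,205,65,90,4)]); im2=crop(t,395,205,70,70,5)
cv2.imwrite("pics/c2.png",im);cv2.imwrite("pics/c3.png",im2)
E
```

```text
(no output)
```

View pics/c1.png

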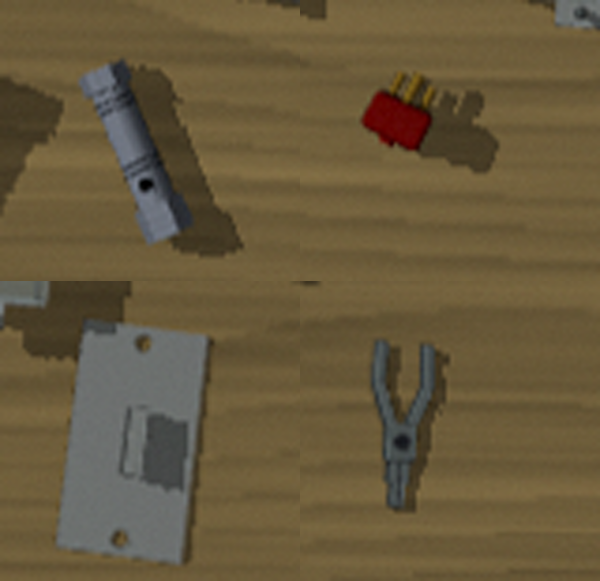

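View pics/c2.png

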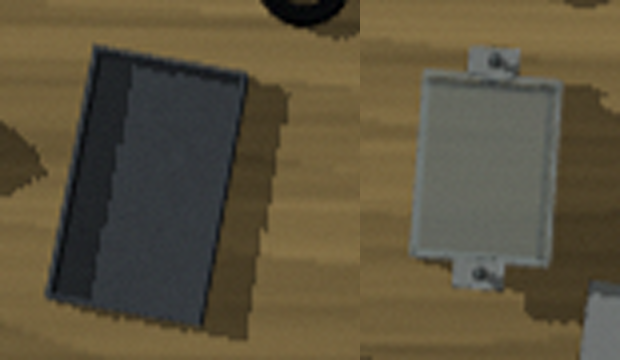

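View pics/c3.png

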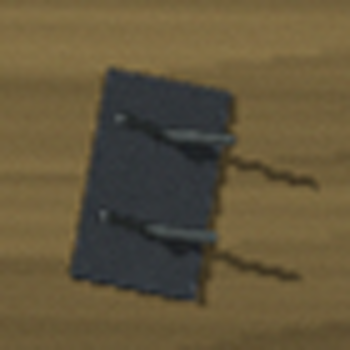

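The torch crop shows the small silver torch with its head (longer collar and switch side) at the bottom and its tail at the top, about 130 mm long. That confirms the choice. Now I'll measure by masks.

```bash
cat > m.py <<'E'
from h import *
def o(k,x0,y0,pts): return [((px+.5)/k-.5+x0,(py+.5)/k-.5+y0) for px,py in pts]
def yaw(a,b): d=b-a; return np.degrees(np.arctan2(d[1],d[0]))
print("cams",ray("top",[[320,240]])[0],ray("side",[[320,240]])[0])
k=3.75
# torch tail mid, head mid
p=plane("top",o(k,180,270,[(104,77),(168,226),(146,184)]),.016); print("torch tail,head,switch",p[:,:2],np.linalg.norm(p[1]-p[0]),yaw(p[0],p[1]))
u=(p[1]-p[0])/np.linalg.norm(p[1]-p[0]); print(" mid",p[0]+u*.060,p[1]-u*.070)
# lid holes, top of plate z=.005
p=plane("top",o(k,350,265-75,[(143,343),(119,539)]),.005);print("lid holes",p[:,:2],np.linalg.norm(p[1]-p[0]),yaw(p[1],p[0]),p.mean(0))
p=plane("top",o(k,350,265-75,[(86,320),(211,336),(187,563),(57,546)]),.005);print("lid corners",p[:,:2],p.mean(0),np.linalg.norm(np.diff(p,axis=0),axis=1))
# pliers
p=plane("top",o(k,450,260-75,[(400,441),(397,507),(380,340),(428,345)]),.008);p2=p.copy();print("pliers pts",p[:,:2]);
h=(p[2]+p[3])/2;print(" yaw",yaw(h,p[1]),yaw(h,p[0]),"len",np.linalg.norm(h-p[1]),"pivot-jaw",np.linalg.norm(p[0]-p[1]))
u=(p[1]-h)/np.linalg.norm(p[1]-h);print(" mid",p[1]-u*.048,h+u*.072)
# tray rim corners
p=plane("top",o(4,215,190,[(95,46),(247,74),(203,327),(48,297)]),.022);print("tray",p[:,:2],p.mean(0),np.linalg.norm(np.diff(p,axis=0),axis=1),yaw(p[3],p[0]),yaw(p[2],p[1]))
p=plane("top",o(4,315-90,205,[(423,71),(562,82),(550,266),(410,255)]),.05);print("bin",p[:,:2],p.mean(0),np.linalg.norm(np.diff(p,axis=0),axis=1),yaw(p[3],p[0]),yaw(p[2],p[1]))
p=plane("top",o(4,315-90,205,[(495,62),(481,274)]),.052);print("pins",p,p.mean(0),np.linalg.norm(p[0]-p[1]),yaw(p[1],p[0]))
p=plane("top",o(5,395,205,[(109,68),(235,92),(201,304),(72,276)]),.006);print("cradle",p[:,:2],p.mean(0),np.linalg.norm(np.diff(p,axis=0),axis=1),yaw(p[3],p[0]),yaw(p[2],p[1]))
p=plane("top",o(5,395,205,[(119,118),(230,140),(103,215),(213,238)]),.044);print("wire tips",p[:,:2],p.mean(0))
p=plane("top",o(k,270,270,[(375,88),(432,118),(418,152),(365,122)]),.042);print("plug top corners",p[:,:2],p.mean(0),np.linalg.norm(np.diff(p,axis=0),axis=1),yaw(p[0],p[1]),yaw(p[3],p[2]))
E
python3 m.py
python3 - <<'E'
from h import *
s=cv2.imread("pics/side0.png")
im=np.vstack([np.hstack([crop(s,205,155,80,70,5),crop(s,230,210,80,70,5)]),np.hstack([crop(s,215,300,95,60,4),crop(s,255,420,80,60,4)[:,:,:]]+[np.zeros((240,100,3),np.uint8)])])
cv2.imwrite("pics/c4.png",im)
cv2.imwrite("pics/c5.png",np.hstack([crop(s,285,235,85,65,5),crop(s,325,330,75,65,5)]))
E
```

```text
cams [0.4963 0.0746 1.4062] [ 0.4472 -0.6962  0.9084]
torch tail,head,switch [[0.4852 0.3575]
 [0.3786 0.308 ]
 [0.4085 0.3247]] 0.11751492792859881 -155.07485370799776
 mid [0.4308 0.3322 0.016 ] [0.4421 0.3375 0.016 ]
lid holes [[ 0.5161 -0.1372]
 [ 0.373  -0.1196]] 0.14415524190568257 -7.038303939533744 [ 0.4446 -0.1284  0.005 ]
lid corners [[ 0.5325 -0.0951]
 [ 0.5219 -0.1875]
 [ 0.3564 -0.1692]
 [ 0.3674 -0.0742]] [ 0.4446 -0.1315  0.005 ] [0.093  0.1665 0.0956]
pliers pts [[ 0.4649 -0.5983]
 [ 0.4171 -0.5946]
 [ 0.5384 -0.5861]
 [ 0.5353 -0.6209]]
 yaw 175.77410018684068 175.92260468527252 len 0.12011937145740413 pivot-jaw 0.04796940222663093
 mid [ 0.4649 -0.5982  0.008 ] [ 0.4651 -0.5982  0.008 ]
tray [[0.731  0.2788]
 [0.713  0.1737]
 [0.5381 0.2003]
 [0.5573 0.3063]] [0.6348 0.2398 0.022 ] [0.1066 0.1769 0.1077] -9.003415207467787 -8.651732727024614
bin [[ 0.6719  0.025 ]
 [ 0.6657 -0.0691]
 [ 0.5413 -0.0616]
 [ 0.5474  0.0325]] [ 0.6066 -0.0183  0.05  ] [0.0943 0.1247 0.0942] -3.421280273309035 -3.4557919106264166
pins [[ 0.6784 -0.0235  0.052 ]
 [ 0.5352 -0.0152  0.052 ]] [ 0.6068 -0.0193  0.052 ] 0.14343921371674692 -3.3347792685339654
cradle [[ 0.6926 -0.2171]
 [ 0.6801 -0.2874]
 [ 0.5613 -0.2675]
 [ 0.5759 -0.1961]] [ 0.6275 -0.242   0.006 ] [0.0714 0.1204 0.0729] -10.208834529357802 -9.491101942375549
wire tips [[ 0.66   -0.2145]
 [ 0.6488 -0.2747]
 [ 0.607  -0.2056]
 [ 0.5953 -0.265 ]] [ 0.6278 -0.2399  0.044 ]
plug top corners [[ 0.4828 -0.0828]
 [ 0.4619 -0.1237]
 [ 0.4377 -0.1137]
 [ 0.4585 -0.0757]] [ 0.4602 -0.099   0.042 ] [0.0459 0.0263 0.0433] -116.9902192516376 -118.70727527755966
```

View pics/c4.png

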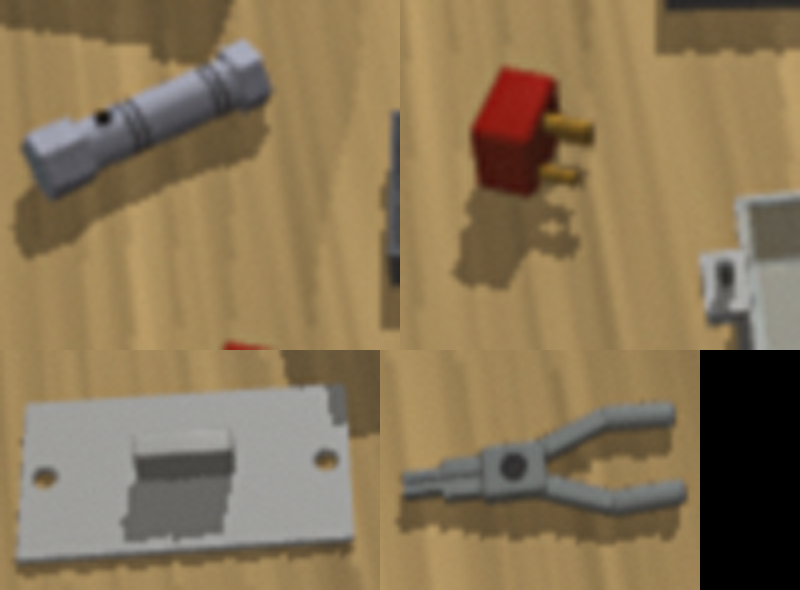

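View pics/c5.png

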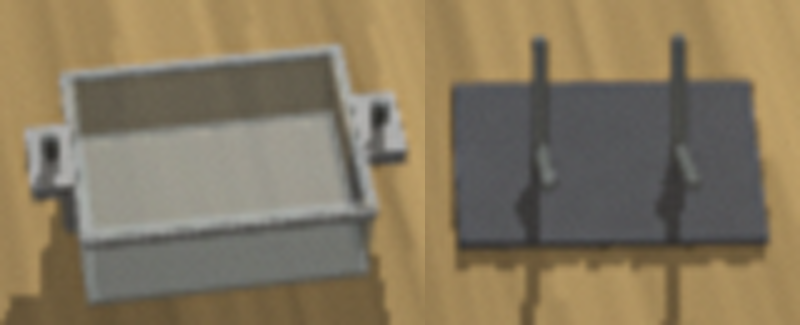

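My plug and pliers points left out the second crop's 80 px offset, and my torch end points were too far in. I'll redo those with masks.

```bash
cat > m2.py <<'E'
from h import *
exec(open("m.py").read().split('print("cams"')[0].split("\n",1)[1])
import sys
t=cv2.imread("pics/top0.png").astype(int)
k=3.75
# torch by mask: bluish silver
b,g,r=t[...,0],t[...,1],t[...,2]
m=((b>r-2)&(b>60)).astype(np.uint8); sub=np.zeros_like(m); sub[275:345,190:245]=m[275:345,190:245]
cs,_=cv2.findContours(sub,0,2); c=max(cs,key=cv2.contourArea); 
print("torch rect px",cv2.minAreaRect(c))
P=plane("top",np.argwhere(sub)[:,::-1],.016)[:,:2]; c0=P.mean(0);w,V=np.linalg.eigh(np.cov((P-c0).T));u=V[:,1]; u=u if u[0]<0 else -u
q=(P-c0)@u; v=(P-c0)@V[:,0]; print("axis yaw",np.degrees(np.arctan2(u[1],u[0])),"extent",q.min(),q.max(),q.max()-q.min(),"n",len(P))
print("width profile",[ (round(a,3),round(np.ptp(v[(q>=a)&(q<a+.01)]),4)) for a in np.arange(q.min(),q.max(),.01)])
print(" mid from tail",c0+u*(q.min()-.001+.060)," from head",c0+u*(q.max()+.001-.070))
p=plane("top",o(k,450-80,260-75,[(400,441),(397,510),(380,338),(428,343)]),.008);print("pliers pts",p[:,:2]);
h=(p[2]+p[3])/2;print(" yaw",yaw(h,p[1]),yaw(h,p[0]),"len",np.linalg.norm(h-p[1]),"pivot-jaw",np.linalg.norm(p[0]-p[1]))
u=(p[1]-h)/np.linalg.norm(p[1]-h);print(" mid",p[1]-u*.048,h+u*.072)
# plug red mask
m=((r>90)&(g<50)&(b<50)).astype(np.uint8); m[:,:270]=0;m[:,330:]=0
cs,_=cv2.findContours(m,0,2);c=max(cs,key=cv2.contourArea);rc=cv2.minAreaRect(c);print("plug rect",rc)
p=plane("top",cv2.boxPoints(rc),.042);print(p[:,:2],p.mean(0),np.linalg.norm(np.diff(p,axis=0),axis=1),yaw(p[0],p[1]),yaw(p[1],p[2]))
p=plane("top",o(k,270-80,270,[(375,88),(432,118),(418,152),(365,122)]),.042);print("plug top corners",p[:,:2],p.mean(0),np.linalg.norm(np.diff(p,axis=0),axis=1),yaw(p[0],p[1]),yaw(p[3],p[2]))
# side view checks
p=plane("side",o(5,205,155,[(25,148),(49,195),(242,43),(270,98)]),.016);print("torch side head/tail",p[:,:2],(p[0]+p[1])/2,(p[2]+p[3])/2)
p=plane("side",o(5,230-80,210,[(505,68),(557,78),(541,138),(474,130)]),.042);print("plug side top corners",p[:,:2],p.mean(0),yaw(p[0],p[3]),yaw(p[3],p[2]))
p=plane("side",o(4,215,300-350/4,[(45,477),(326,459)]),.005);print("lid holes side",p[:,:2],p.mean(0),yaw(p[0],p[1]))
p=plane("side",o(4,255-95,420-350/4,[(513,467),(404,485)]),.012);print("pliers pivot side",p[:,:2])
p=plane("side",o(5,285,235,[(64,73),(337,47),(373,212),(85,240)]),.05);print("bin side",p[:,:2],p.mean(0),yaw(p[0],p[1]),yaw(p[3],p[2]))
for a,b in(((495,62),(378,112)),((481,274),(50,145))):
    print("pin",two(o(4,315-90,205,[a])[0],o(5,285,235,[b])[0]))
p=plane("side",o(5,325-85,330,[(452,86),(752,82),(767,242),(459,247)]),.006);print("cradle side",p[:,:2],p.mean(0),yaw(p[0],p[1]),yaw(p[3],p[2]))
E
python3 m2.py
```

```text
torch rect px ((214.28004455566406, 310.8059997558594), (48.179317474365234, 9.732499122619629), 66.97450256347656)
axis yaw -155.36443126411385 extent -0.0657239304726221 0.06532155779256782 0.1310454882651899 n 396
width profile [(np.float64(-0.066), np.float64(0.025)), (np.float64(-0.056), np.float64(0.0258)), (np.float64(-0.046), np.float64(0.0211)), (np.float64(-0.036), np.float64(0.0204)), (np.float64(-0.026), np.float64(0.0208)), (np.float64(-0.016), np.float64(0.0218)), (np.float64(-0.006), np.float64(0.0208)), (np.float64(0.004), np.float64(0.0197)), (np.float64(0.014), np.float64(0.0208)), (np.float64(0.024), np.float64(0.0218)), (np.float64(0.034), np.float64(0.0249)), (np.float64(0.044), np.float64(0.0242)), (np.float64(0.054), np.float64(0.0242)), (np.float64(0.064), np.float64(0.0084))]
 mid from tail [0.436 0.339]  from head [0.4333 0.3378]
pliers pts [[ 0.4615 -0.3801]
 [ 0.4114 -0.377 ]
 [ 0.5367 -0.3666]
 [ 0.5335 -0.4018]]
 yaw 176.66143905743556 176.77428780646864 len 0.12392655453665642 pivot-jaw 0.050198314136262
 mid [ 0.4593 -0.3798  0.008 ] [ 0.4632 -0.38    
[... 648 characters left out ...]
0.0905]
 [0.4337 0.1014]] [0.4559 0.114  0.042 ] -116.64281932130365 -20.194950004378626
lid holes side [[ 0.3693 -0.121 ]
 [ 0.5121 -0.1387]] [ 0.4407 -0.1298  0.005 ] -7.069118303851874
pliers pivot side [[ 0.457  -0.3813]
 [ 0.4099 -0.3795]]
bin side [[ 0.5451  0.0306]
 [ 0.6678  0.0219]
 [ 0.6607 -0.0714]
 [ 0.5382 -0.0622]] [ 0.6029 -0.0203  0.05  ] -4.049568194034201 -4.328982742314386
pin (array([ 0.6764, -0.023 ,  0.0557]), np.float64(0.002974484981898122))
pin (array([ 0.5333, -0.0147,  0.0573]), np.float64(0.0036214493676094335))
cradle side [[ 0.5709 -0.1982]
 [ 0.6893 -0.22  ]
 [ 0.6752 -0.2876]
 [ 0.5589 -0.2665]] [ 0.6236 -0.2431  0.006 ] -10.405836231974616 -10.280262244609684
```

```bash
cat > mv.py <<'E'
from h import *
from scipy.spatial.transform import Rotation as Ro
def Rt(obs): return Ro.from_euler("xyz",obs["tcp_rot"],degrees=True)
def goto(x,y,z,jaw=None,ob=None):
    """deltas in tool axes to reach TCP x,y,z with tool down, jaw axis world yaw 'jaw' (mod 180)"""
    ob=ob or sensors.get_obs(); R=Rt(ob); M=R.as_matrix()
    d=np.array([x,y,z])-ob["ee_pos"]; print("pos",ob["ee_pos"],"toolx",M[:,0],"jaw yaw",np.degrees(np.arctan2(M[1,2],M[0,2])).round(2),"q",ob["q"].round(1),"open",round(ob["opening"],4),"F",ob["wrist_force"].round(1),"t",round(ob["time"],2))
    print("shift now-axes mm",(M.T@d*1000).round(1))
    if jaw is not None:
      for j in(jaw,jaw+180):
        zt=np.array([np.cos(np.radians(j)),np.sin(np.radians(j)),0]);xt=np.array([0,0,-1.]);T=np.c_[xt,np.cross(zt,xt),zt]
        rv=(R.inv()*Ro.from_matrix(T)).as_rotvec(degrees=True); print(" turn",rv.round(2)," shift in turned axes",(T.T@d*1000).round(1))
E
python3 - <<'E'
from mv import *
print(Rt(sensors.get_obs()).as_matrix())
goto(.460,-.380,.10,86.5)
E
```

```text
[[-0.0005  0.9014  0.4329]
 [ 0.0011  0.4329 -0.9014]
 [-1.     -0.     -0.0012]]
pos [ 0.238  -0.4956  0.2306] toolx [-0.0005  0.0011 -1.    ] jaw yaw -64.35 q [-64.3   5.   10.   95.1  -0.   90. ] open 0.0853 F [-0.   0.3 -0.2] t 0.1
shift now-axes mm [130.7 250.1  -8. ]
 turn [-150.85   -0.02   -0.09]  shift in turned axes [ 130.6 -214.5  128.9]
 turn [29.15 -0.07  0.02]  shift in turned axes [ 130.6  214.5 -128.9]
```

Call:
carry_out([
  [0, 0, 0, 15, 50, -2, 50],
  [0, 0, 0, 15, 50, -2, 50],
  [0, 0, 0, 15, 50, -2, 50],
  [0, 0, 0, 15, 50, -2, 50],
  [0, 0, 0, 15, 50, 0, 50],
  [9.7, 0, 0, 10, 0, 0, 50],
  [9.7, 0, 0, 10, 0, 0, 50],
  [9.75, 0, 0, 10, 0, 0, 50],
  [0, 0, 0, 0, 0, 0, 50],
  [0, 0, 0, 0, 0, 0, 50],
], squeeze=40)

```text
time: 1.35
ee_pos: [0.46, -0.3804, 0.1265]
tcp_rot: [59.8, 90.0, -33.5]
wrist_force: [-0.1, 0.5, 0.1]
opening: 0.0426
```

Run:
```python
from mv import *
goto(.460,-.380,.004,-93.5)
for n in("top","side"):
    im=vision.camera(n); cv2.imwrite(f"pics/{n}1.png",im[:,:,::-1])
    print(n,proj(n,[[.46,-.38,.006],sensors.get_obs()["ee_pos"]]))
t=cv2.imread("pics/top1.png");s=cv2.imread("pics/side1.png")
cv2.imwrite("pics/c6.png",np.hstack([crop(t,430,240,100,100,4),crop(s,240,380,100,100,4)]))
```

```text
pos [ 0.46   -0.3804  0.1265] toolx [ 0. -0. -1.] jaw yaw -93.28 q [-39.6  10.6   4.7  84.1   0.  143.7] open 0.0426 F [-0.1  0.5  0.1] t 1.35
shift now-axes mm [122.5  -0.   -0.4]
 turn [ 0.22  0.   -0.  ]  shift in turned axes [122.5  -0.   -0.4]
 turn [-179.78    0.      0.  ]  shift in turned axes [122.5   0.    0.4]
top [[476.0456 302.7651]
 [491.8869 304.2218]]
side [[289.6359 449.0101]
 [286.5706 421.8599]]
```

View pics/c6.png

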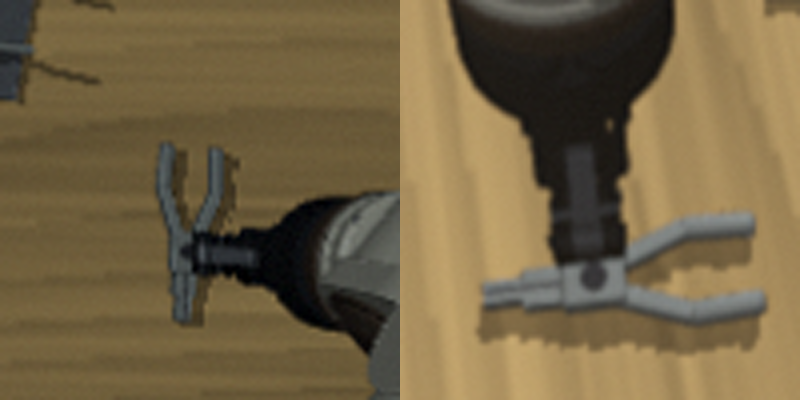

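The pliers lie under the fingers and the pad is in line with the pivot in both views. I'll lower and grip.

Call:
carry_out([
  [0, 0, 0, 55, 0, 0, 50],
  [0, 0, 0, 45, 0, 0, 50],
  [0, 0, 0, 15, 0, 0, 50],
  [0, 0, 0, 7, 0, 0, 50],
  [0, 0, 0, 0, 0, 0, 0],
  [0, 0, 0, 0, 0, 0, 0],
  [0, 0, 0, 0, 0, 0, 0],
  [0, 0, 0, 0, 0, 0, 0],
  [0, 0, 0, 0, 0, 0, 0],
], squeeze=50)

```text
time: 2.58
ee_pos: [0.4609, -0.381, 0.0061]
tcp_rot: [54.3, 89.8, -39.2]
wrist_force: [0.7, 0.6, 6.2]
opening: 0.0204
```

Call:
carry_out([
  [0, 0, 0, -20, 0, 0, 0],
  [0, 0, 0, -50, 0, 0, 0],
  [0, 0, 0, -50, 0, 0, 0],
  [0, 0, 0, 0, 0, 0, 0],
])

```text
time: 3.08
ee_pos: [0.4616, -0.3817, 0.1294]
tcp_rot: [53.6, 89.6, -39.9]
wrist_force: [-1.0, -0.1, -0.6]
opening: 0.0201
```

Run:
```python
from mv import *
u=np.array([np.cos(np.radians(-8.8)),np.sin(np.radians(-8.8))]);print(np.array([.633,.239])-u*.012)
goto(.633-u[0]*.012,.239-u[1]*.012,.126,-98.8)
for n in("top","side"):
    im=vision.camera(n); cv2.imwrite(f"pics/{n}2.png",im[:,:,::-1])
t=cv2.imread("pics/top2.png");s=cv2.imread("pics/side2.png")
cv2.imwrite("pics/c7.png",np.hstack([crop(t,430,240,100,100,4),crop(s,240,360,100,100,4)]))
```

```text
[0.6211 0.2408]
pos [ 0.4616 -0.3817  0.1294] toolx [ 0.0059 -0.0049 -1.    ] jaw yaw -93.49 q [-39.6  10.4   4.8  84.   -0.  143.9] open 0.0201 F [-1.  -0.1 -0.6] t 3.08
shift now-axes mm [   1.2  121.3 -631.1]
 turn [ 5.31  0.25 -0.37]  shift in turned axes [   3.4   62.4 -639.6]
 turn [-174.69    0.56    0.37]  shift in turned axes [  3.4 -62.4 639.6]
```

View pics/c7.png

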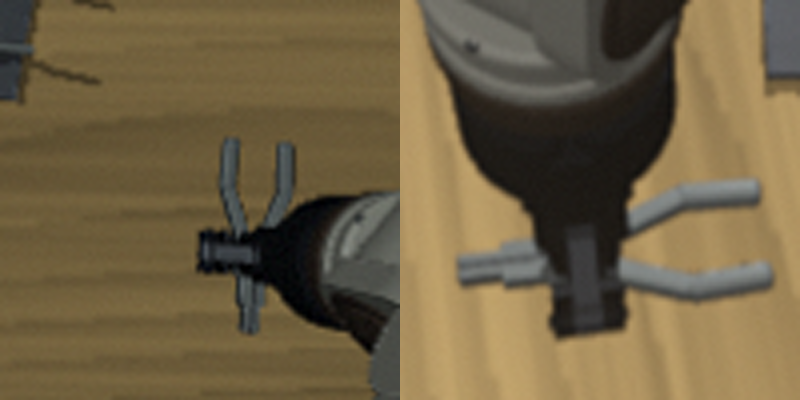

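Run:
```python
from mv import *
def o(k,x0,y0,p): return ((p[0]+.5)/k-.5+x0,(p[1]+.5)/k-.5+y0)
for a,b in(((230,140),(757,192)),((286,145),(770,275)),((249,331),(460,268))):
    print(two(o(4,430,240,a),o(4,240-100,360,b)))
print(proj("side",[[.4616,-.3817,.1294]])-[140,360], proj("top",[[.4616,-.3817,.1294]])-[430,240])
```

```text
(array([ 0.5321, -0.3703,  0.1246]), np.float64(0.00438562487074485))
(array([ 0.5296, -0.4047,  0.127 ]), np.float64(0.0038936498836993))
(array([ 0.4128, -0.3788,  0.1284]), np.float64(0.004505548413441202))
[[147.5468  61.7723]] [[62.7691 63.6586]]
```

Run:
```python
from mv import *
t=cv2.imread("pics/top2.png");s=cv2.imread("pics/side2.png")
P=np.array([.4616,-.3817,.1294])
out=[]
for n,im in(("top",t),("side",s)):
    p=proj(n,[P,P-[0,0,.03],P+[0,0.0246,0],P-[0,0.0246,0]]); im=crop(im,int(p[0,0])-40,int(p[0,1])-40,80,80,5)
    for i,q in enumerate(p):
        q=(q-np.array([int(p[0,0])-40,int(p[0,1])-40])+.5)*5
        cv2.circle(im,(int(q[0]),int(q[1])),3,[(0,0,255),(0,255,0),(255,0,0),(255,255,0)][i],-1)
    out.append(np.clip(im*1.6,0,255).astype(np.uint8))
cv2.imwrite("pics/c8.png",np.hstack(out))
```

```text
(no output)
```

View pics/c8.png

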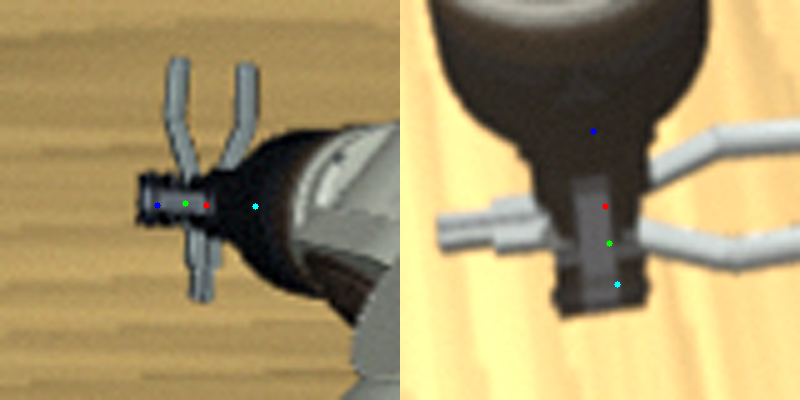

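The pliers are held, with the handles in view at z of about 126 mm, which agrees with the lift. With joint 6 at 144° the tray needs the flipped grasp, so I'll turn by -174.7°.

Call:
carry_out([
  [-10.7, 0, 0, -3, 0, 0, 0],
  [-10.7, 0, 0, -3, 0, 0, 0],
  [-10.7, 0, 0, -3, 0, 0, 0],
  [-10.7, 0, 0, -3, 0, 0, 0],
  [-10.7, 0, 0, -3, 0, 0, 0],
  [-10.7, 0, 0, 0, 0, 0, 0],
  [-10.7, 0, 0, 0, 0, 0, 0],
  [-10.7, 0, 0, 0, 0, 0, 0],
  [-10.7, 0, 0, 0, 0, 0, 0],
  [-10.7, 0, 0, 0, 0, 0, 0],
  [-10.7, 0, 0, 0, 0, 0, 0],
  [-10.7, 0, 0, 0, 0, 0, 0],
])

```text
time: 4.68
ee_pos: [0.4594, -0.3798, 0.1372]
tcp_rot: [105.7, 89.8, 140.9]
wrist_force: [0.4, 0.6, -2.5]
opening: 0.0202
```

Call:
carry_out([
  [-10.7, 0, 0, 0, 0, 0, 0],
  [-10.7, 0, 0, 0, 0, 0, 0],
  [-10.7, 0, 0, 0, 0, 0, 0],
  [-10.7, 0, 0, 0, 0, 0, 0],
  [-3.5, 0, 0, 0, 0, 0, 0],
  [0, 0, 0, 0, 0, 0, 0],
])

```text
time: 5.42
ee_pos: [0.4595, -0.3799, 0.1376]
tcp_rot: [59.7, 89.9, 140.9]
wrist_force: [-0.1, 0.3, -0.9]
opening: 0.0206
```

Run:
```python
from mv import *
goto(.645,.237,.126,81.2)
```

```text
pos [ 0.4595 -0.3799  0.1376] toolx [-0.002   0.0016 -1.    ] jaw yaw 81.18 q [-39.6  10.6   6.   85.5  -0.  -30.8] open 0.0206 F [-0.1  0.3 -0.9] t 5.42
shift now-axes mm [ 12.2 -88.7 638. ]
 turn [-0.02  0.07 -0.13]  shift in turned axes [ 11.6 -88.9 638. ]
 turn [179.98  -0.2   -0.12]  shift in turned axes [  11.6   88.9 -638. ]
```

Call:
carry_out([
  [0, 0, 0, 0, -8, 58, 0],
  [0, 0, 0, 0, -8, 58, 0],
  [0, 0, 0, 0, -8, 58, 0],
  [0, 0, 0, 0, -8, 58, 0],
  [0, 0, 0, 0, -8, 58, 0],
  [0, 0, 0, 0, -8, 58, 0],
  [0, 0, 0, 0, -8, 58, 0],
  [0, 0, 0, 0, -8, 58, 0],
  [0, 0, 0, 0, -8, 58, 0],
  [0, 0, 0, 0, -8, 58, 0],
  [0, 0, 0, 0, -9, 58, 0],
  [0, 0, 0, 0, 0, 0, 0],
])

```text
time: 6.92
ee_pos: [0.6452, 0.2403, 0.1364]
tcp_rot: [109.5, 89.8, -169.1]
wrist_force: [0.2, -0.3, -0.5]
opening: 0.0203
```

Run:
```python
from mv import *
goto(.645,.237,.010,81.2)
for n in("top","side"):
    im=vision.camera(n); cv2.imwrite(f"pics/{n}3.png",im[:,:,::-1])
t=cv2.imread("pics/top3.png");s=cv2.imread("pics/side3.png")
cv2.imwrite("pics/c9.png",np.hstack([crop(t,205,180,100,100,4),crop(s,270,110,100,100,4)]))
```

```text
pos [0.6452 0.2403 0.1364] toolx [-0.003  -0.0006 -1.    ] jaw yaw 81.35 q [20.4 23.9 22.3 88.6  0.  29.1] open 0.0203 F [ 0.2 -0.3 -0.5] t 6.92
shift now-axes mm [126.4  -0.7  -3.2]
 turn [ 0.15 -0.06 -0.16]  shift in turned axes [126.4  -0.3  -3.3]
 turn [-179.85    0.26   -0.09]  shift in turned axes [126.4   0.3   3.3]
```

View pics/c9.png

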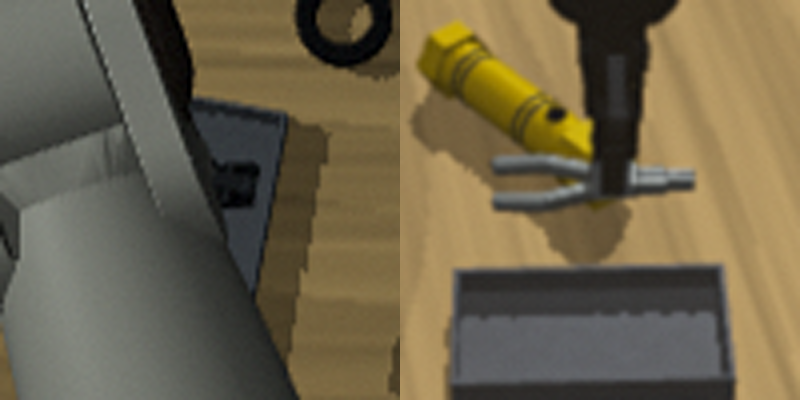

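Side view: the pliers hang level above the tray (tray rim from about (454,265) to (735,380) in the crop). I'll lower and release.

Call:
carry_out([
  [0, 0, 0, 55, 0, -2, 0],
  [0, 0, 0, 40, 0, -1, 0],
  [0, 0, 0, 20, 0, 0, 0],
  [0, 0, 0, 10, 0, 0, 0],
  [0, 0, 0, 0, 0, 0, 0],
  [0, 0, 0, 0, 0, 0, 0],
])

```text
time: 7.78
ee_pos: [0.646, 0.2339, 0.0161]
tcp_rot: [-61.5, 89.9, 19.7]
wrist_force: [-0.2, -0.5, -1.4]
opening: 0.0204
```

Call:
carry_out([
  [0, 0, 0, 3, 0, 2, 0],
  [0, 0, 0, 2, 0, 1, 0],
  [0, 0, 0, 0, 0, 0, 0],
])

```text
time: 8.15
ee_pos: [0.6458, 0.2367, 0.0101]
tcp_rot: [-75.5, 89.9, 5.7]
wrist_force: [-1.3, -0.8, 4.9]
opening: 0.0204
```

Call:
carry_out([
  [0, 0, 0, 0, 0, 0, 45],
  [0, 0, 0, 0, 0, 0, 45],
  [0, 0, 0, 0, 0, 0, 45],
  [0, 0, 0, -30, 0, 0, 45],
  [0, 0, 0, -60, 0, 0, 45],
  [0, 0, 0, -60, 0, 0, 45],
  [0, 0, 0, 0, 0, 0, 45],
])

```text
time: 9.02
ee_pos: [0.6475, 0.2373, 0.1658]
tcp_rot: [-61.0, 89.5, 20.2]
wrist_force: [0.6, -0.4, 0.0]
opening: 0.0385
```

Run:
```python
from mv import *
goto(.434,.336,.12,115)
im=vision.camera("side"); cv2.imwrite("pics/s4.png",im[:,:,::-1])
cv2.imwrite("pics/c10.png",crop(im[:,:,::-1],180,100,190,140,4))
```

```text
pos [0.6475 0.2373 0.1658] toolx [ 0.0087  0.0032 -1.    ] jaw yaw 81.21 q [20.1 23.6 25.1 91.   0.  28.9] open 0.0385 F [ 0.6 -0.4  0. ] t 9.03
shift now-axes mm [ 44.2 226.4  64.7]
 turn [-33.79   0.11   0.52]  shift in turned axes [ 45.8 151.7 179.7]
 turn [146.2    0.69  -0.15]  shift in turned axes [  45.8 -151.7 -179.7]
```

View pics/c10.png

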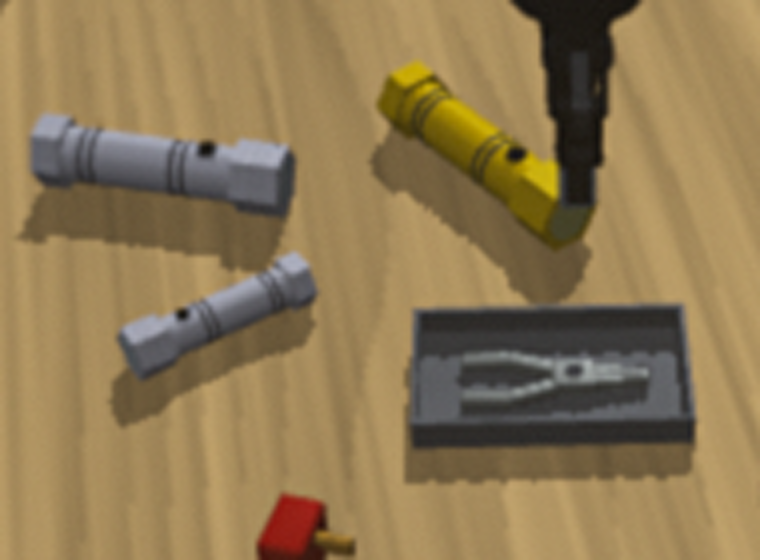

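The pliers lie flat in the tray. Next is the small silver torch.

Call:
carry_out([
  [0, 0, 0, 10, 56.6, 16.2, 60],
  [0, 0, 0, 10, 56.6, 16.2, 60],
  [0, 0, 0, 10, 56.6, 16.2, 60],
  [0, 0, 0, 10, 56.6, 16.1, 60],
  [-10, 0, 0, 4, 0, 0, 60],
  [-10, 0, 0, 0, 0, 0, 60],
  [-10, 0, 0, 0, 0, 0, 60],
  [-3.8, 0, 0, 0, 0, 0, 60],
  [0, 0, 0, 0, 0, 0, 60],
])

```text
time: 10.2
ee_pos: [0.4311, 0.3348, 0.1139]
tcp_rot: [102.1, 89.9, -143.0]
wrist_force: [0.6, -0.2, -0.0]
opening: 0.0516
```

Run:
```python
from mv import *
goto(.434,.336,.006,115)
out=[]
for n in("top","side"):
    im=vision.camera(n)[:,:,::-1]; p=proj(n,[[.434,.336,.016],sensors.get_obs()["ee_pos"]]);print(n,p)
    x,y=p[0].astype(int)-50; a=crop(im,x,y,100,100,4)
    for q in p: cv2.circle(a,tuple(((q-[x,y]+.5)*4).astype(int)),3,(0,0,255),-1)
    out.append(a)
cv2.imwrite("pics/c11.png",np.hstack(out))
```

```text
pos [0.4311 0.3348 0.1139] toolx [-0.0017 -0.0012 -1.    ] jaw yaw 114.98 q [37.8  3.8 -4.1 82.2  0.  12.9] open 0.0516 F [ 0.6 -0.2 -0. ] t 10.2
shift now-axes mm [107.9  -3.4  -0. ]
 turn [-0.02 -0.02 -0.12]  shift in turned axes [107.9  -3.2  -0.1]
 turn [179.98  -0.18   0.04]  shift in turned axes [107.9   3.2   0.1]
top [[214.6931 309.1731]
 [207.7359 311.9676]]
side [[236.5316 177.1194]
 [230.6686 147.5315]]
```

View pics/c11.png

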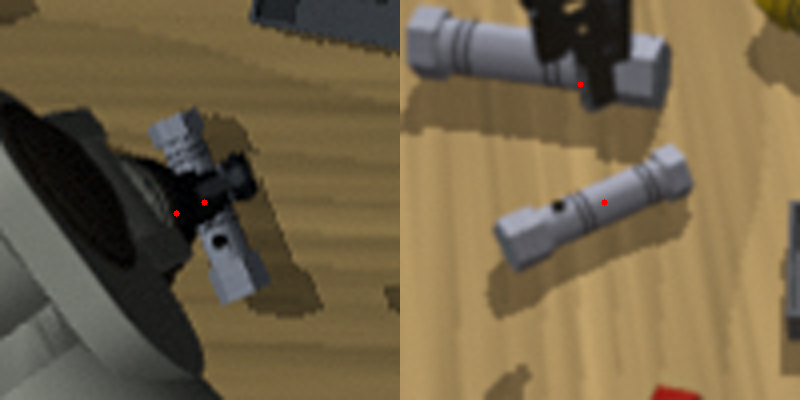

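Call:
carry_out([
  [0, 0, 0, 50, -2, 0, 60],
  [0, 0, 0, 35, -1, 0, 60],
  [0, 0, 0, 15, 0, 0, 60],
  [0, 0, 0, 7, 0, 0, 60],
  [0, 0, 0, 0, 0, 0, 60],
  [0, 0, 0, 0, 0, 0, 0],
  [0, 0, 0, 0, 0, 0, 0],
  [0, 0, 0, 0, 0, 0, 0],
  [0, 0, 0, 0, 0, 0, 0],
  [0, 0, 0, 0, 0, 0, 0],
])

```text
time: 11.55
ee_pos: [0.4351, 0.3369, 0.0098]
tcp_rot: [-76.9, 89.9, 38.1]
wrist_force: [-0.6, 0.1, 6.4]
opening: 0.0261
```

Call:
carry_out([
  [0, 0, 0, -20, 0, 0, 0],
  [0, 0, 0, -55, 0, 0, 0],
  [0, 0, 0, -55, 0, 0, 0],
  [0, 0, 0, 0, 0, 0, 0],
])

```text
time: 12.05
ee_pos: [0.4362, 0.3378, 0.1435]
tcp_rot: [-77.0, 89.5, 38.0]
wrist_force: [0.4, 0.7, -2.6]
opening: 0.0263
```

Run:
```python
from mv import *
goto(.6256,-.242,.16,-100.1)
im=vision.camera("side"); cv2.imwrite("pics/c12.png",crop(im[:,:,::-1],180,80,140,130,4))
```

```text
pos [0.4362 0.3378 0.1435] toolx [ 0.0065  0.0051 -1.    ] jaw yaw 115.0 q [37.8  3.8 -0.8 84.8  0.  12.8] open 0.0263 F [ 0.4  0.7 -2.6] t 12.05
shift now-axes mm [ -18.2   73.2 -605.5]
 turn [-144.9    -0.54    0.32]  shift in turned axes [-16.5 288.2 537.6]
 turn [35.1   0.24  0.41]  shift in turned axes [ -16.5 -288.2 -537.6]
```

View pics/c12.png

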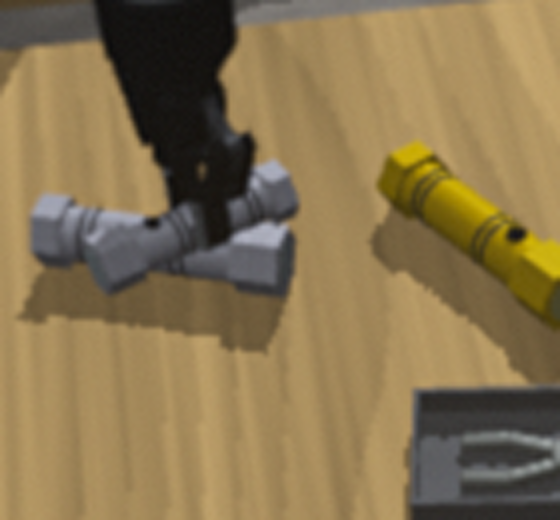

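Held near the middle and level. I'll carry it across, then turn +215° so that the head points along the cradle's +x.

Call:
carry_out([
  [0, 0, 0, -3, 7, -60, 0],
  [0, 0, 0, -3, 7, -60, 0],
  [0, 0, 0, -3, 7, -60, 0],
  [0, 0, 0, -3, 7, -60, 0],
  [0, 0, 0, -3, 7, -60, 0],
  [0, 0, 0, 0, 7, -60, 0],
  [0, 0, 0, 0, 7, -60, 0],
  [0, 0, 0, 0, 7, -60, 0],
  [0, 0, 0, 0, 7, -60, 0],
  [0, 0, 0, 0, 10, -60, 0],
  [0, 0, 0, 0, 0, -5, 0],
  [0, 0, 0, 0, 0, 0, 0],
])

```text
time: 13.6
ee_pos: [0.6234, -0.2428, 0.1514]
tcp_rot: [38.2, 89.8, 153.1]
wrist_force: [0.0, 0.2, -1.3]
opening: 0.0257
```

Call:
carry_out([
  [10.7, 0, 0, 0, 0, 0, 0],
  [10.7, 0, 0, 0, 0, 0, 0],
  [10.7, 0, 0, 0, 0, 0, 0],
  [10.7, 0, 0, 0, 0, 0, 0],
  [10.7, 0, 0, 0, 0, 0, 0],
  [10.7, 0, 0, 0, 0, 0, 0],
  [10.7, 0, 0, 0, 0, 0, 0],
  [10.7, 0, 0, 0, 0, 0, 0],
  [10.7, 0, 0, 0, 0, 0, 0],
  [10.7, 0, 0, 0, 0, 0, 0],
  [10.7, 0, 0, 0, 0, 0, 0],
])

```text
time: 14.98
ee_pos: [0.6238, -0.2407, 0.1532]
tcp_rot: [141.5, 90.0, 138.6]
wrist_force: [1.2, 0.5, -0.7]
opening: 0.0255
```

Call:
carry_out([
  [10.7, 0, 0, 0, 0, 0, 0],
  [10.7, 0, 0, 0, 0, 0, 0],
  [10.7, 0, 0, 0, 0, 0, 0],
  [10.7, 0, 0, 0, 0, 0, 0],
  [10.7, 0, 0, 0, 0, 0, 0],
  [10.7, 0, 0, 0, 0, 0, 0],
  [10.7, 0, 0, 0, 0, 0, 0],
  [10.7, 0, 0, 0, 0, 0, 0],
  [10.7, 0, 0, 0, 0, 0, 0],
  [1, 0, 0, 0, 0, 0, 0],
  [0, 0, 0, 0, 0, 0, 0],
])

```text
time: 16.35
ee_pos: [0.6239, -0.2418, 0.1533]
tcp_rot: [-138.8, 90.0, 121.5]
wrist_force: [-0.6, 0.4, -1.3]
opening: 0.026
```

Run:
```python
from mv import *
goto(.6256,-.242,.10,-100.1)
```

```text
pos [ 0.6239 -0.2418  0.1533] toolx [-0.0001  0.0001 -1.    ] jaw yaw -99.73 q [-21.2  20.9  20.3  89.4   0.  168.5] open 0.026 F [-0.6  0.4 -1.3] t 16.35
shift now-axes mm [53.3  1.7 -0. ]
 turn [ 0.37 -0.01  0.01]  shift in turned axes [53.3  1.7 -0.1]
 turn [-179.63   -0.01   -0.01]  shift in turned axes [53.3 -1.7  0.1]
```

Call:
carry_out([
  [0.4, 0, 0, 30, 2, 0, 0],
  [0, 0, 0, 20, 0, 0, 0],
  [0, 0, 0, 0, 0, 0, 0],
])

```text
time: 16.73
ee_pos: [0.625, -0.2424, 0.1015]
tcp_rot: [-101.6, 89.8, 158.2]
wrist_force: [-0.0, 0.2, -1.3]
opening: 0.026
```

Run:
```python
from mv import *
goto(.6256,-.242,.033,-100.1)
a=[]
for n in("top","side"):
    im=vision.camera(n)[:,:,::-1]; x,y=proj(n,[.6256,-.242,.05])[0].astype(int)-50; print(n,x,y)
    a.append(crop(im,x,y,100,100,4))
cv2.imwrite("pics/c13.png",np.hstack(a))
```

```text
pos [ 0.625  -0.2424  0.1015] toolx [-0.003   0.0012 -1.    ] jaw yaw -100.24 q [-21.2  21.2  15.   83.9   0.  169. ] open 0.026 F [-0.   0.2 -1.3] t 16.73
shift now-axes mm [68.5  0.8 -0.5]
 turn [-0.14 -0.04  0.18]  shift in turned axes [68.5  0.5 -0.5]
 turn [179.86   0.29   0.06]  shift in turned axes [68.5 -0.5  0.5]
top 379 190
side 313 300
```

View pics/c13.png

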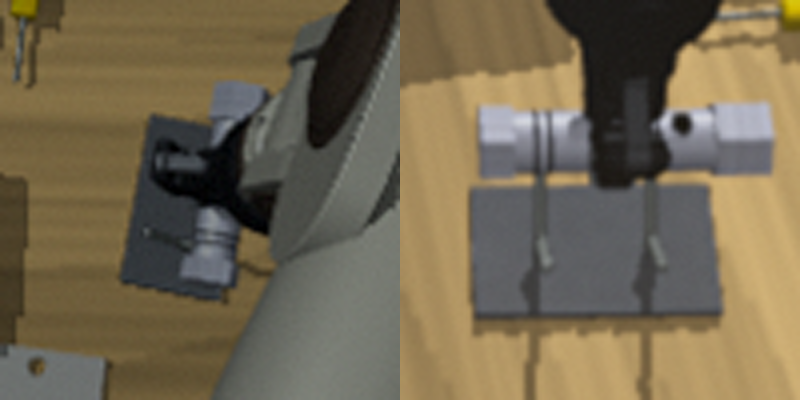

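Side view: the torch is level above the cradle. The barrel middle is at crop x 615 and the wires at 540 and 652; allowing for about 20 px of parallax from the height, they line up.

Call:
carry_out([
  [0, 0, 0, 30, 1, 0, 0],
  [0, 0, 0, 20, 0, 0, 0],
  [0, 0, 0, 8, 0, 0, 0],
  [0, 0, 0, 4, 0, 0, 0],
  [0, 0, 0, 0, 0, 0, 0],
  [0, 0, 0, 0, 0, 0, 0],
])

```text
time: 17.58
ee_pos: [0.6273, -0.2434, 0.0421]
tcp_rot: [78.7, 89.9, -21.7]
wrist_force: [-0.8, 0.7, -0.3]
opening: 0.0263
```

Call:
carry_out([
  [0, 0, 0, 3, -1, 0, 0],
  [0, 0, 0, 2, 0, 0, 0],
  [0, 0, 0, 2, 0, 0, 0],
  [0, 0, 0, 0, 0, 0, 0],
])

```text
time: 18.08
ee_pos: [0.626, -0.2429, 0.0343]
tcp_rot: [178.7, 90.0, 78.4]
wrist_force: [-0.3, 0.8, 0.4]
opening: 0.0267
```

Run:
```python
from mv import *
goto(.6256,-.242,.033,-100.1)
im=vision.camera("side")[:,:,::-1]
cv2.imwrite("pics/c14.png",crop(im,313,300,100,100,5))
```

```text
pos [ 0.626  -0.2429  0.0343] toolx [ 0.0001  0.0003 -1.    ] jaw yaw -100.39 q [-21.2  22.2   8.7  76.6   0.  169.2] open 0.0267 F [-0.3  0.8  0.4] t 18.07
shift now-axes mm [ 1.3 -0.5 -0.9]
 turn [-0.29 -0.02 -0.  ]  shift in turned axes [ 1.3 -0.5 -0.9]
 turn [179.71  -0.     0.02]  shift in turned axes [1.3 0.5 0.9]
```

View pics/c14.png

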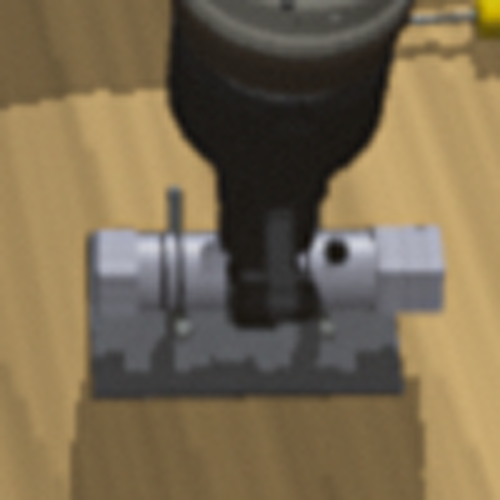

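Call:
carry_out([
  [0, 0, 0, 1.5, 0, 0, 0],
  [0, 0, 0, 0, 0, 0, 0],
])

```text
time: 18.38
ee_pos: [0.6262, -0.2428, 0.0338]
tcp_rot: [112.1, 89.9, 11.7]
wrist_force: [-2.9, 3.8, 5.6]
opening: 0.0261
```

Call:
carry_out([
  [0, 0, 0, 1.5, 0, 0, 0],
  [0, 0, 0, 0, 0, 0, 0],
])

```text
time: 18.62
ee_pos: [0.6264, -0.2427, 0.0334]
tcp_rot: [103.7, 89.9, 3.3]
wrist_force: [-4.4, 5.8, 11.8]
opening: 0.0263
```

Call:
carry_out([
  [0, 0, 0, 0, 0, 0, 45],
  [0, 0, 0, 0, 0, 0, 45],
  [0, 0, 0, 0, 0, 0, 45],
  [0, 0, 0, -15, 0, 0, 45],
  [0, 0, 0, -40, 0, 0, 45],
  [0, 0, 0, -60, 0, 0, 45],
  [0, 0, 0, 0, 0, 0, 45],
])

```text
time: 19.5
ee_pos: [0.628, -0.2439, 0.1535]
tcp_rot: [79.2, 89.4, -21.2]
wrist_force: [0.3, -0.0, -0.5]
opening: 0.0381
```

Run:
```python
from mv import *
goto(.457,.115,.14,63)
im=vision.camera("side")[:,:,::-1]
cv2.imwrite("pics/c15.png",crop(im,313,300,100,100,5))
```

```text
pos [ 0.628  -0.2439  0.1535] toolx [ 0.0092 -0.0036 -1.    ] jaw yaw -100.39 q [-21.2  21.   20.4  88.8  -0.  169.2] open 0.0381 F [ 0.3 -0.  -0.5] t 19.5
shift now-axes mm [  10.7 -233.1 -322.2]
 turn [-163.39    0.81    0.04]  shift in turned axes [ 13.5 315.4 242.2]
 turn [16.61  0.02 -0.56]  shift in turned axes [  13.5 -315.4 -242.2]
```

View pics/c15.png

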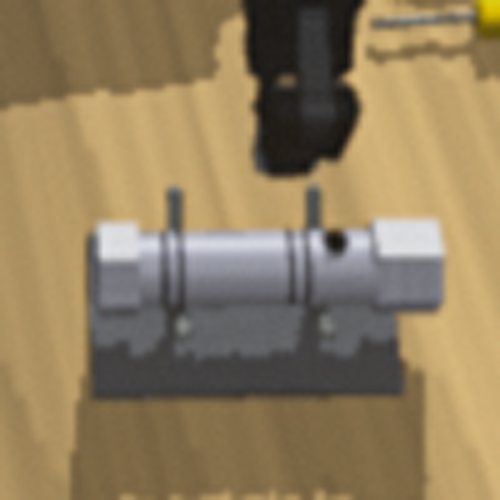

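The torch rests in both Vs. Next is the plug: turn the wrist back first.

Call:
carry_out([
  [-10.7, 0, 0, 0, 0, 0, 80],
  [-10.7, 0, 0, 0, 0, 0, 80],
  [-10.7, 0, 0, 0, 0, 0, 80],
  [-10.7, 0, 0, 0, 0, 0, 80],
  [-10.7, 0, 0, 0, 0, 0, 80],
  [-10.7, 0, 0, 0, 0, 0, 80],
  [-10.7, 0, 0, 0, 0, 0, 80],
  [-10.7, 0, 0, 0, 0, 0, 80],
  [-10.7, 0, 0, 0, 0, 0, 80],
  [-10.7, 0, 0, 0, 0, 0, 80],
  [-10.7, 0, 0, 0, 0, 0, 80],
  [-10.7, 0, 0, 0, 0, 0, 80],
])

```text
time: 21.05
ee_pos: [0.6255, -0.2429, 0.1453]
tcp_rot: [131.4, 89.9, 159.7]
wrist_force: [-0.2, -0.6, -0.2]
opening: 0.0682
```

Call:
carry_out([
  [-10.7, 0, 0, 0, 0, 0, 80],
  [-10.7, 0, 0, 0, 0, 0, 80],
  [-10.7, 0, 0, 0, 0, 0, 80],
  [-2.9, 0, 0, 0, 0, 0, 80],
  [0, 0, 0, 0, 0, 0, 80],
])

```text
time: 21.68
ee_pos: [0.6256, -0.243, 0.1455]
tcp_rot: [96.4, 89.9, 159.4]
wrist_force: [1.6, -0.1, -0.5]
opening: 0.0684
```

Run:
```python
from mv import *
goto(.457,.115,.14,63)
```

```text
pos [ 0.6256 -0.243   0.1455] toolx [-0.0013  0.0005 -1.    ] jaw yaw 62.98 q [-21.2  21.2  19.8  88.7  -0.    5.8] open 0.0684 F [ 1.6 -0.1 -0.5] t 21.68
shift now-axes mm [  5.9 312.8 242.3]
 turn [-0.02 -0.01 -0.08]  shift in turned axes [  5.5 312.7 242.4]
 turn [179.98  -0.12   0.01]  shift in turned axes [   5.5 -312.7 -242.4]
```

Call:
carry_out([
  [0, 0, 0, 0, 44.7, 34.6, 80],
  [0, 0, 0, 0, 44.7, 34.6, 80],
  [0, 0, 0, 0, 44.7, 34.6, 80],
  [0, 0, 0, 0, 44.7, 34.6, 80],
  [0, 0, 0, 0, 44.7, 34.6, 80],
  [0, 0, 0, 0, 44.7, 34.6, 80],
  [0, 0, 0, 0, 44.7, 34.6, 80],
  [0, 0, 0, 20, 0, 0, 80],
  [0, 0, 0, 20, 0, 0, 80],
  [0, 0, 0, 0, 0, 0, 80],
])

```text
time: 22.92
ee_pos: [0.4559, 0.1146, 0.1049]
tcp_rot: [131.9, 89.8, -165.1]
wrist_force: [0.1, -1.0, -0.1]
opening: 0.0678
```

Run:
```python
from mv import *
goto(.457,.115,.007,63)
out=[]
for n in("top","side"):
    im=vision.camera(n)[:,:,::-1]; p=proj(n,[[.457,.115,.042],sensors.get_obs()["ee_pos"]]);print(n,p)
    x,y=p[0].astype(int)-40; a=crop(im,x,y,80,80,5)
    for q in p: cv2.circle(a,tuple(((q-[x,y]+.5)*5).astype(int)),3,(0,255,0),-1)
    out.append(a)
cv2.imwrite("pics/c16.png",np.hstack(out))
```

```text
pos [0.4559 0.1146 0.1049] toolx [-0.0027 -0.0007 -1.    ] jaw yaw 62.96 q [ 14.1  -6.4 -15.2  81.4  -0.   41.2] open 0.0678 F [ 0.1 -1.  -0.1] t 22.93
shift now-axes mm [97.9 -1.   1. ]
 turn [-0.04 -0.11 -0.12]  shift in turned axes [97.9 -0.8  0.8]
 turn [179.96  -0.19   0.17]  shift in turned axes [97.9  0.8 -0.8]
top [[295.8961 301.829 ]
 [295.2941 302.7189]]
side [[253.8833 229.8671]
 [251.168  210.2404]]
```

View pics/c16.png

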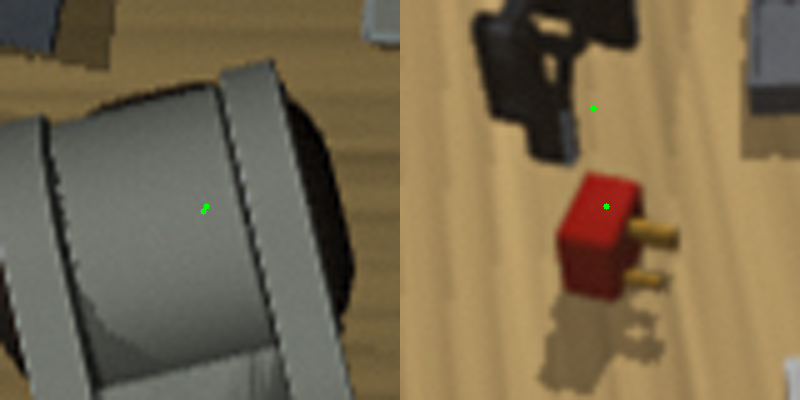

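Call:
carry_out([
  [0, 0, 0, 40, -1, 1, 80],
  [0, 0, 0, 35, 0, 0, 80],
  [0, 0, 0, 17, 0, 0, 80],
  [0, 0, 0, 7, 0, 0, 80],
  [0, 0, 0, 0, 0, 0, 80],
  [0, 0, 0, 0, 0, 0, 0],
  [0, 0, 0, 0, 0, 0, 0],
  [0, 0, 0, 0, 0, 0, 0],
  [0, 0, 0, 0, 0, 0, 0],
])

```text
time: 24.15
ee_pos: [0.4593, 0.1154, 0.0087]
tcp_rot: [-50.2, 89.9, 12.8]
wrist_force: [0.9, 0.1, 6.1]
opening: 0.0451
```

Call:
carry_out([
  [0, 0, 0, -20, 0, 0, 0],
  [0, 0, 0, -55, 0, 0, 0],
  [0, 0, 0, -55, 0, 0, 0],
  [0, 0, 0, 0, 0, 0, 0],
])

```text
time: 24.65
ee_pos: [0.4605, 0.1157, 0.142]
tcp_rot: [-48.8, 89.6, 14.2]
wrist_force: [-0.4, 1.2, -1.4]
opening: 0.045
```

Run:
```python
from mv import *
# plug yaw -93.6; shift -9 along plug x => centre
u=np.array([np.cos(np.radians(-93.6)),np.sin(np.radians(-93.6))]);T=np.array([.6048,-.0195])-u*.009;print(T)
goto(T[0],T[1],.14,-3.6)
im=vision.camera("side")[:,:,::-1]
cv2.imwrite("pics/c17.png",crop(im,205,150,110,110,5))
```

```text
[ 0.6054 -0.0105]
pos [0.4605 0.1157 0.142 ] toolx [ 0.0074  0.0019 -1.    ] jaw yaw 63.01 q [ 14.1  -6.6 -11.3  84.9   0.   41.1] open 0.045 F [-0.4  1.2 -1.4] t 24.65
shift now-axes mm [   2.9 -186.4  -46.8]
 turn [66.61  0.45  0.12]  shift in turned axes [   2.  -116.9  152.5]
 turn [-113.39   -0.14    0.5 ]  shift in turned axes [   2.   116.9 -152.5]
```

View pics/c17.png

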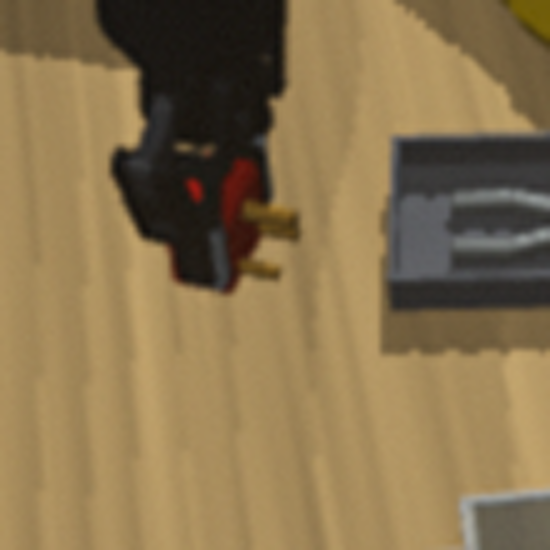

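Call:
carry_out([
  [0, 0, 0, 0, -46.6, -11.7, 0],
  [0, 0, 0, 0, -46.6, -11.7, 0],
  [0, 0, 0, 0, -46.6, -11.7, 0],
  [0, 0, 0, 0, -46.6, -11.7, 0],
  [10.7, 0, 0, 0, 0, 0, 0],
  [10.7, 0, 0, 0, 0, 0, 0],
  [10.7, 0, 0, 0, 0, 0, 0],
  [10.7, 0, 0, 0, 0, 0, 0],
  [10.7, 0, 0, 0, 0, 0, 0],
  [10.7, 0, 0, 0, 0, 0, 0],
  [2.4, 0, 0, 0, 0, 0, 0],
  [0, 0, 0, 0, 0, 0, 0],
])

```text
time: 26.2
ee_pos: [0.6026, -0.0111, 0.1357]
tcp_rot: [-178.0, 89.9, 178.5]
wrist_force: [0.0, -0.1, -0.6]
opening: 0.0457
```

Run:
```python
from mv import *
goto(.6054,-.0105,.014,-3.6)
out=[]
for n in("top","side"):
    im=vision.camera(n)[:,:,::-1]; p=proj(n,[[.605,-.02,.05]])
    x,y=p[0].astype(int)-50; print(x,y);a=crop(im,x,y,100,100,4)
    out.append(a)
cv2.imwrite("pics/c18.png",np.hstack(out))
```

```text
pos [ 0.6026 -0.0111  0.1357] toolx [-0.0023  0.0001 -1.    ] jaw yaw -3.57 q [-1.1 11.5  6.8 85.4  0.  92.5] open 0.0457 F [ 0.  -0.1 -0.6] t 26.2
shift now-axes mm [121.7   0.8   3. ]
 turn [ 0.03 -0.13  0.  ]  shift in turned axes [121.7   0.8   2.7]
 turn [-179.97   -0.01   -0.21]  shift in turned axes [121.7  -0.8  -2.7]
296 197
278 212
```

View pics/c18.png

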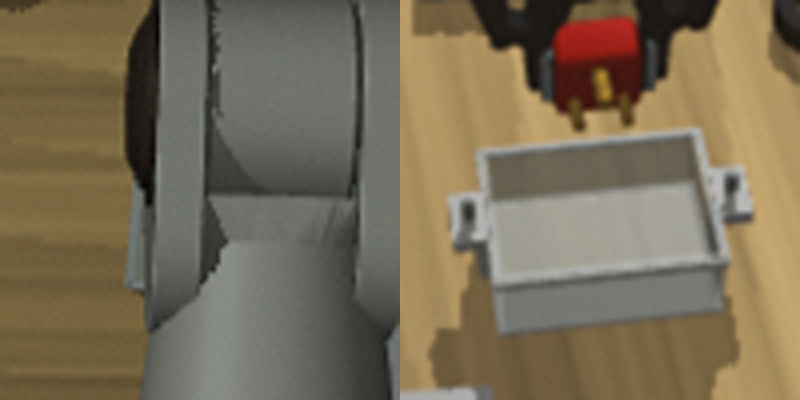

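The plug hangs upright over the bin with its pins towards the camera. I'll lower it in.

Call:
carry_out([
  [0, 0, 0, 30, 1, 3, 0],
  [0, 0, 0, 40, 0, 0, 0],
  [0, 0, 0, 30, 0, 0, 0],
  [0, 0, 0, 12, 0, 0, 0],
  [0, 0, 0, 4, 0, 0, 0],
  [0, 0, 0, 0, 0, 0, 0],
  [0, 0, 0, 0, 0, 0, 0],
])

```text
time: 27.18
ee_pos: [0.607, -0.0103, 0.0225]
tcp_rot: [2.5, 89.9, -1.1]
wrist_force: [-0.2, -0.1, -0.2]
opening: 0.0456
```

Call:
carry_out([
  [0, 0, 0, 4, 0, -1, 0],
  [0, 0, 0, 2, 0, 0, 0],
  [0, 0, 0, 0, 0, 0, 0],
  [0, 0, 0, 0, 0, 0, 0],
])

```text
time: 27.68
ee_pos: [0.6053, -0.0102, 0.0153]
tcp_rot: [137.8, 90.0, 134.2]
wrist_force: [-0.4, -0.8, -0.5]
opening: 0.0455
```

Call:
carry_out([
  [0, 0, 0, 1.5, 0, 0, 0],
  [0, 0, 0, 0, 0, 0, 0],
  [0, 0, 0, 0, 0, 0, 0],
])

```text
time: 28.05
ee_pos: [0.6053, -0.0102, 0.0137]
tcp_rot: [-165.8, 90.0, -169.4]
wrist_force: [0.7, -0.2, -0.2]
opening: 0.0454
```

Call:
carry_out([
  [0, 0, 0, 0.5, 0, 0, 68],
  [0, 0, 0, 0, 0, 0, 68],
  [0, 0, 0, 0, 0, 0, 68],
  [0, 0, 0, 0, 0, 0, 68],
  [0, 0, 0, -20, 0, 0, 68],
  [0, 0, 0, -50, 0, 0, 68],
  [0, 0, 0, -60, 0, 0, 68],
  [0, 0, 0, 0, 0, 0, 60],
])

```text
time: 29.05
ee_pos: [0.6077, -0.0103, 0.1507]
tcp_rot: [2.6, 89.4, -1.0]
wrist_force: [0.1, -1.1, 0.0]
opening: 0.0515
```

Run:
```python
from mv import *
goto(.4427,-.129,.10,82.95)
im=vision.camera("side")[:,:,::-1]
cv2.imwrite("pics/c19.png",crop(im,278,212,100,100,5))
```

```text
pos [ 0.6077 -0.0103  0.1507] toolx [ 0.0099 -0.0002 -1.    ] jaw yaw -3.59 q [-1.  11.5  8.4 86.4  0.  92.6] open 0.0515 F [ 0.1 -1.1  0. ] t 29.05
shift now-axes mm [  49.1 -128.8 -157.7]
 turn [-86.54   0.48   0.41]  shift in turned axes [  50.7  149.2 -138.1]
 turn [93.46  0.42 -0.48]  shift in turned axes [  50.7 -149.2  138.1]
```

View pics/c19.png

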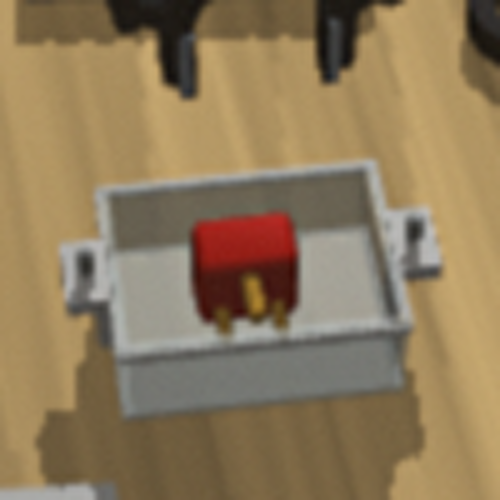

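The plug stands inside the bin, below the rim. Now the lid.

Call:
carry_out([
  [0, 0, 0, 0, -32.2, -39.4, 60],
  [0, 0, 0, 0, -32.2, -39.4, 60],
  [0, 0, 0, 0, -32.2, -39.4, 60],
  [0, 0, 0, 0, -32.2, -39.5, 50],
  [-10.7, 0, 0, 20, 0, 0, 50],
  [-10.7, 0, 0, 20, 0, 0, 50],
  [-10.7, 0, 0, 10, 0, 0, 50],
  [-10.7, 0, 0, 0, 0, 0, 50],
  [-10.7, 0, 0, 0, 0, 0, 50],
  [-10.7, 0, 0, 0, 0, 0, 50],
  [-10.7, 0, 0, 0, 0, 0, 50],
  [-10.7, 0, 0, 0, 0, 0, 50],
])

```text
time: 30.6
ee_pos: [0.4394, -0.1288, 0.093]
tcp_rot: [80.6, 89.9, 162.9]
wrist_force: [0.2, 0.2, 0.1]
opening: 0.0428
```

Call:
carry_out([
  [-1, 0, 0, 0, 0, 0, 50],
  [0, 0, 0, 0, 0, 0, 50],
])

```text
time: 30.85
ee_pos: [0.4396, -0.1289, 0.0931]
tcp_rot: [83.1, 90.0, 165.9]
wrist_force: [0.1, -0.2, 0.1]
opening: 0.0427
```

Run:
```python
from mv import *
goto(.4427,-.129,.008,82.95)
out=[]
for n in("top","side"):
    im=vision.camera(n)[:,:,::-1]; p=proj(n,[[.4427,-.129,.031],sensors.get_obs()["ee_pos"]]);print(n,p)
    x,y=p[0].astype(int)-50; print(x,y);a=crop(im,x,y,100,100,4)
    for q in p: cv2.circle(a,tuple(((q-[x,y]+.5)*4).astype(int)),3,(0,255,0),-1)
    out.append(a)
cv2.imwrite("pics/c20.png",np.hstack(out))
```

```text
pos [ 0.4396 -0.1289  0.0931] toolx [-0.0004  0.0001 -1.    ] jaw yaw 82.8 q [-16.3  -8.1 -18.   80.1  -0.   -9.1] open 0.0427 F [ 0.1 -0.2  0.1] t 30.85
shift now-axes mm [85.1 -3.1  0.2]
 turn [-0.15  0.   -0.02]  shift in turned axes [85.1 -3.1  0.2]
 turn [179.85  -0.04  -0.  ]  shift in turned axes [85.1  3.1 -0.2]
top [[386.1881 308.1768]
 [389.7143 310.3375]]
336 258
side [[261.0016 321.7665]
 [256.7614 304.4829]]
211 271
```

View pics/c20.png

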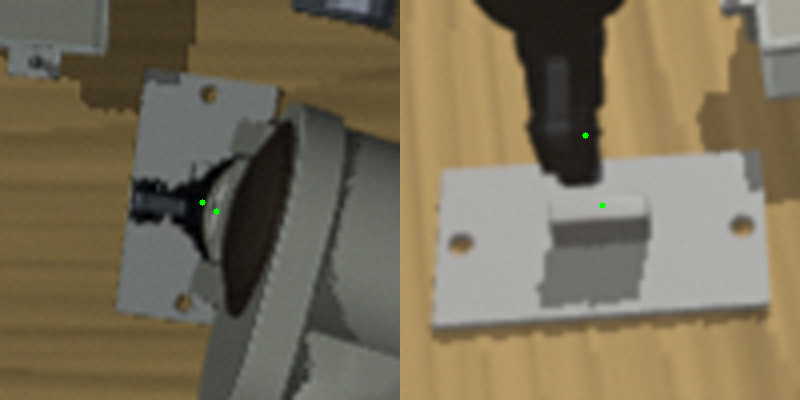

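Call:
carry_out([
  [-0.2, 0, 0, 30, -3, 0, 50],
  [0, 0, 0, 30, 0, 0, 50],
  [0, 0, 0, 15, 0, 0, 50],
  [0, 0, 0, 8, 0, 0, 50],
  [0, 0, 0, 0, 0, 0, 50],
  [0, 0, 0, 0, 0, 0, 50],
])

```text
time: 31.7
ee_pos: [0.4434, -0.1295, 0.0112]
tcp_rot: [-98.8, 89.9, -15.7]
wrist_force: [0.5, -0.8, -0.4]
opening: 0.0429
```

Run:
```python
from mv import *
goto(.4427,-.129,.009,82.95)
```

```text
pos [ 0.4434 -0.1295  0.0112] toolx [ 0.0013 -0.0004 -1.    ] jaw yaw 83.2 q [-16.3  -5.5 -24.8  70.6   0.   -9.5] open 0.0429 F [ 0.5 -0.8 -0.4] t 31.7
shift now-axes mm [2.2 0.8 0.4]
 turn [ 0.25 -0.01  0.08]  shift in turned axes [2.2 0.8 0.4]
 turn [-179.75   -0.12   -0.02]  shift in turned axes [ 2.2 -0.8 -0.4]
```

Call:
carry_out([
  [0.2, 0, 0, 1, 0.8, 0.4, 50],
  [0, 0, 0, 0, 0, 0, 0],
  [0, 0, 0, 0, 0, 0, 0],
  [0, 0, 0, 0, 0, 0, 0],
  [0, 0, 0, 0, 0, 0, 0],
  [0, 0, 0, 0, 0, 0, 0],
  [0, 0, 0, 0, 0, 0, 0],
], squeeze=60)

```text
time: 32.58
ee_pos: [0.4423, -0.1289, 0.0096]
tcp_rot: [-102.8, 90.0, -19.8]
wrist_force: [-1.2, 0.2, 5.2]
opening: 0.0125
```

Run:
```python
from mv import *
goto(.4427,-.129,.009,82.95)
out=[]
for n in("top","side"):
    im=vision.camera(n)[:,:,::-1]; cv2.imwrite(f"pics/{n}21.png",im)
    x,y={"top":(336,258),"side":(211,271)}[n];out.append(crop(im,x,y,100,100,4))
cv2.imwrite("pics/c21.png",np.hstack(out))
```

```text
pos [ 0.4423 -0.1289  0.0096] toolx [ 0.0005 -0.0002 -1.    ] jaw yaw 83.0 q [-16.2  -5.6 -25.1  70.5  -0.   -9.2] open 0.0125 F [-1.2  0.2  5.2] t 32.58
shift now-axes mm [ 0.6 -0.4 -0.1]
 turn [ 0.05 -0.01  0.03]  shift in turned axes [ 0.6 -0.4 -0.1]
 turn [-179.95   -0.05   -0.01]  shift in turned axes [0.6 0.4 0.1]
```

View pics/c21.png

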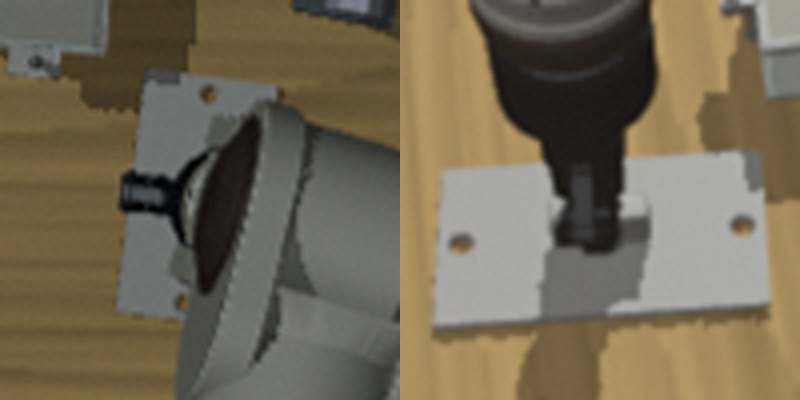

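Call:
carry_out([
  [0, 0, 0, -20, 0, 0, 0],
  [0, 0, 0, -40, 0, 0, 0],
  [0, 0, 0, -40, 0, 0, 0],
  [0, 0, 0, 0, 0, 0, 0],
  [0, 0, 0, 0, 0, 0, 0],
])

```text
time: 33.3
ee_pos: [0.4417, -0.1287, 0.1083]
tcp_rot: [79.3, 89.9, 162.3]
wrist_force: [0.2, -0.3, -1.4]
opening: 0.0128
```

Run:
```python
from mv import *
goto(.6043,-.0191,.11,86.45)
print(plane("side",[[323.1,192.4]],.016))
out=[]
for n in("top","side"):
    im=vision.camera(n)[:,:,::-1]; cv2.imwrite(f"pics/{n}22.png",im)
    x,y={"top":(336,258),"side":(211,231)}[n];out.append(crop(im,x,y,100,100,4))
cv2.imwrite("pics/c22.png",np.hstack(out))
```

```text
pos [ 0.4417 -0.1287  0.1083] toolx [-0.0011  0.0003 -1.    ] jaw yaw 83.0 q [-16.2  -7.9 -16.2  81.8   0.   -9.2] open 0.0128 F [ 0.2 -0.3 -1.4] t 33.3
shift now-axes mm [  -1.9 -148.   128.6]
 turn [-3.45  0.01 -0.06]  shift in turned axes [  -1.7 -155.5  119.4]
 turn [176.55  -0.1   -0.02]  shift in turned axes [  -1.7  155.5 -119.4]
[[0.6456 0.2349 0.016 ]]
```

View pics/c22.png

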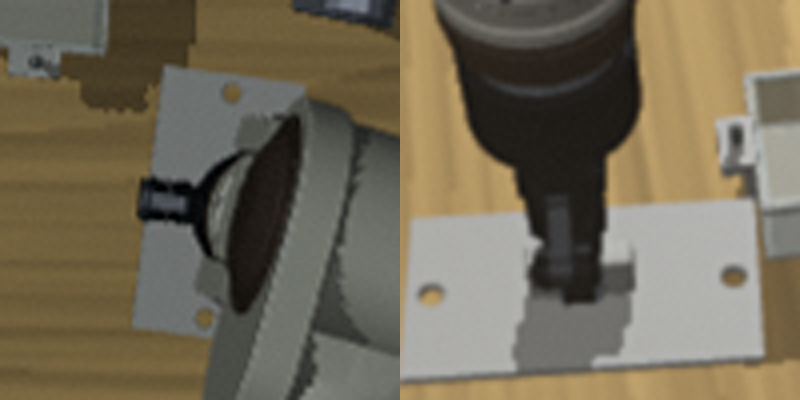

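Run:
```python
from mv import *
def o(k,x0,y0,p): return ((p[0]+.5)/k-.5+x0,(p[1]+.5)/k-.5+y0)
z=.1037
a=plane("top",[o(4,336,258,(231,92)),o(4,336,258,(204,318))],z);b=plane("side",[o(4,211-100,231,(734,277)),o(4,111,231,(431,294))],z)
P=sensors.get_obs()["ee_pos"]
for n,h in(("top",a),("side",b)): print(n,h[:,:2],h.mean(0)-P,np.linalg.norm(h[0]-h[1]),np.degrees(np.arctan2(*(h[0]-h[1])[[1,0]])))
print(two(o(4,336,258,(231,92)),o(4,111,231,(734,277))),two(o(4,336,258,(204,318)),o(4,111,231,(431,294))))
```

```text
top [[ 0.5161 -0.1368]
 [ 0.3725 -0.1193]] [ 0.0029  0.0005 -0.004 ] 0.1447266342229669 -6.930577477821225
side [[ 0.5113 -0.1396]
 [ 0.3685 -0.121 ]] [-0.0015 -0.0018 -0.004 ] 0.14400543742552246 -7.402216713297635
(array([ 0.5139, -0.1372,  0.1   ]), np.float64(0.004624484990912491)) (array([ 0.3703, -0.1196,  0.1016]), np.float64(0.003977501671168401))
```

Call:
carry_out([
  [0, 0, 0, 0, -37, 32.2, 0],
  [0, 0, 0, 0, -37, 32.2, 0],
  [0, 0, 0, 0, -37, 32.1, 0],
  [0, 0, 0, 0, -37, 32.1, 0],
  [-3.45, 0, 0, 0, 0, 0, 0],
  [0, 0, 0, 10, 0, 0, 0],
  [0, 0, 0, 0, 0, 0, 0],
  [0, 0, 0, 0, 0, 0, 0],
])

```text
time: 34.4
ee_pos: [0.6042, -0.0195, 0.0992]
tcp_rot: [88.4, 90.0, 174.7]
wrist_force: [-0.5, 0.1, -1.2]
opening: 0.0127
```

Run:
```python
from mv import *
goto(.6040,-.019,.09,86.45)
out=[]
for n in("top","side"):
    im=vision.camera(n)[:,:,::-1]; cv2.imwrite(f"pics/{n}23.png",im)
    x,y=proj(n,[.605,-.02,.09])[0].astype(int)-50;print(x,y);out.append(crop(im,x,y,100,100,4))
cv2.imwrite("pics/c23.png",np.hstack(out))
```

```text
pos [ 0.6042 -0.0195  0.0992] toolx [-0.0003  0.     -1.    ] jaw yaw 86.38 q [-1.9 11.9  3.2 81.3  0.   1.8] open 0.0127 F [-0.5  0.1 -1.2] t 34.4
shift now-axes mm [9.2 0.2 0.5]
 turn [-0.07  0.   -0.02]  shift in turned axes [9.2 0.2 0.5]
 turn [179.93  -0.03  -0.  ]  shift in turned axes [ 9.2 -0.2 -0.5]
297 196
278 200
```

View pics/c23.png

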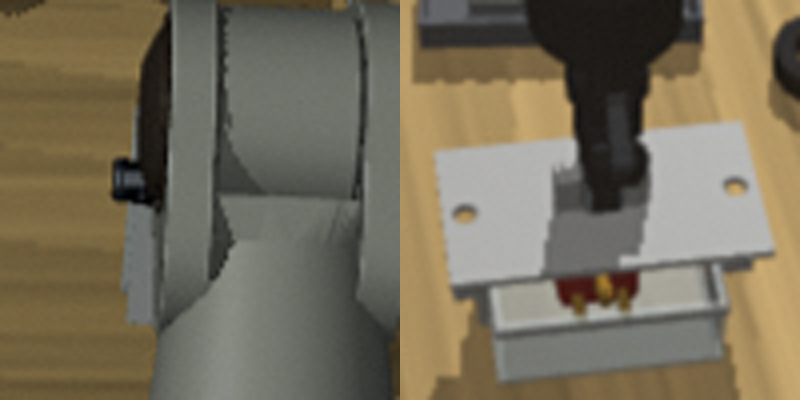

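Run:
```python
from mv import *
def o(k,x0,y0,p): return ((p[0]+.5)/k-.5+x0,(p[1]+.5)/k-.5+y0)
yaw=lambda d:np.degrees(np.arctan2(d[1],d[0]))
h=plane("side",[o(4,178,200,(735,186)),o(4,178,200,(464,213))],.0946);print("holes",h[:,:2],h.mean(0),yaw(h[0]-h[1]),np.linalg.norm(h[0]-h[1]))
s=cv2.imread("pics/side0.png")
p=proj("side",[[.6764,-.023,.057],[.5333,-.0147,.057]]).astype(int);print(p)
cv2.imwrite("pics/c24.png",np.hstack([crop(s,p[1,0]-12,p[1,1]-12,25,25,16),crop(s,p[0,0]-12,p[0,1]-12,25,25,16)]))
```

```text
holes [[ 0.6744 -0.0251]
 [ 0.5305 -0.0156]] [ 0.6025 -0.0204  0.0946] -3.7666140232951992 0.14421395039436496
[[360 256]
 [295 263]]
```

View pics/c24.png

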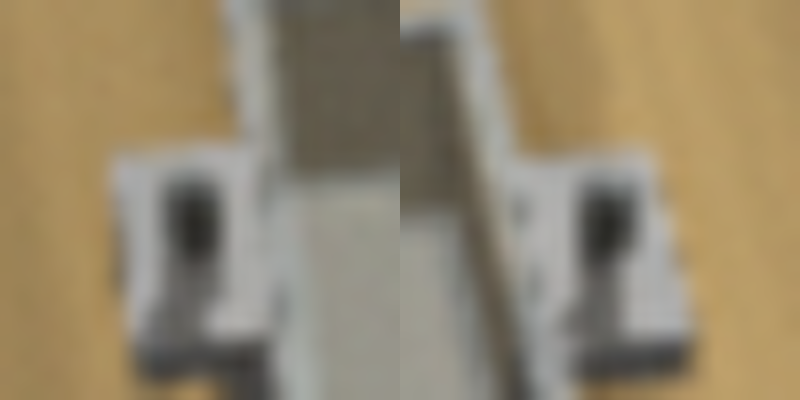

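Run:
```python
from mv import *
p=plane("side",[[360.4,257.4],[294.6,264.06]],.057);d=p[0]-p[1];print(p[:,:2],p.mean(0),np.degrees(np.arctan2(d[1],d[0])),np.linalg.norm(d))
```

```text
[[ 0.6747 -0.0251]
 [ 0.5313 -0.0156]] [ 0.603  -0.0204  0.057 ] -3.8010314065234425 0.1437725221142653
```

The holes and pins agree within 0.8 mm and 0.1° in the side view. I'll lower in steps and watch the force.

Call:
carry_out([
  [0, 0, 0, 12, -0.4, 0, 0],
  [0, 0, 0, 10, 0, 0, 0],
  [0, 0, 0, 0, 0, 0, 0],
  [0, 0, 0, 0, 0, 0, 0],
])

```text
time: 35.0
ee_pos: [0.605, -0.0192, 0.0773]
tcp_rot: [86.5, 90.0, 172.9]
wrist_force: [-0.5, 0.5, -0.8]
opening: 0.0126
```

Run:
```python
from mv import *
goto(.6045,-.0195,.0595,86.4)
```

```text
pos [ 0.605  -0.0192  0.0773] toolx [-0.0001  0.     -1.    ] jaw yaw 86.46 q [-1.8 12.3  1.2 79.   0.   1.7] open 0.0126 F [-0.5  0.5 -0.8] t 35.0
shift now-axes mm [17.8  0.5 -0.4]
 turn [ 0.06  0.   -0.01]  shift in turned axes [17.8  0.5 -0.4]
 turn [-179.94    0.01    0.  ]  shift in turned axes [17.8 -0.5  0.4]
```

Call:
carry_out([
  [0, 0, 0, 3, 0.2, -0.2, 0],
  [0, 0, 0, 3, 0, 0, 0],
  [0, 0, 0, 0, 0, 0, 0],
])

```text
time: 35.38
ee_pos: [0.6047, -0.0194, 0.071]
tcp_rot: [91.6, 90.0, 178.1]
wrist_force: [-1.2, 0.4, -0.8]
opening: 0.0128
```

Call:
carry_out([
  [0, 0, 0, 2, 0, 0, 0],
  [0, 0, 0, 2, 0, 0, 0],
  [0, 0, 0, 0, 0, 0, 0],
])

```text
time: 35.75
ee_pos: [0.6047, -0.0194, 0.0671]
tcp_rot: [91.8, 90.0, 178.3]
wrist_force: [0.1, -0.2, -1.7]
opening: 0.0124
```

Call:
carry_out([
  [0, 0, 0, 2, 0, 0, 0],
  [0, 0, 0, 2, 0, 0, 0],
  [0, 0, 0, 0, 0, 0, 0],
])

```text
time: 36.12
ee_pos: [0.6047, -0.0194, 0.0631]
tcp_rot: [92.0, 90.0, 178.4]
wrist_force: [0.1, -0.1, -1.0]
opening: 0.0126
```

Call:
carry_out([
  [0, 0, 0, 2, 0, 0, 0],
  [0, 0, 0, 1, 0, 0, 0],
  [0, 0, 0, 0, 0, 0, 0],
])

```text
time: 36.5
ee_pos: [0.6048, -0.0194, 0.0602]
tcp_rot: [97.4, 90.0, -176.1]
wrist_force: [-0.7, 1.4, -2.0]
opening: 0.0123
```

Call:
carry_out([
  [0, 0, 0, 1, 0, 0, 0],
  [0, 0, 0, 1, 0, 0, 0],
  [0, 0, 0, 0, 0, 0, 0],
])

```text
time: 36.88
ee_pos: [0.6049, -0.0194, 0.0597]
tcp_rot: [-89.4, 89.9, -3.0]
wrist_force: [-4.0, -0.5, 9.7]
opening: 0.0129
```

Contact at TCP z of 59.7 mm, where it was expected (59.6). I'll release and retreat.

Call:
carry_out([
  [0, 0, 0, 0, 0, 0, 45],
  [0, 0, 0, 0, 0, 0, 45],
  [0, 0, 0, 0, 0, 0, 45],
  [0, 0, 0, 0, 0, 0, 45],
  [0, 0, 0, -20, 0, 0, 45],
  [0, 0, 0, -50, 0, 0, 45],
  [0, 0, 0, -50, 50, 0, 45],
  [0, 0, 0, -20, 58, 0, 45],
  [0, 0, 0, 0, 58, 0, 45],
  [0, 0, 0, 0, 58, 0, 45],
  [0, 0, 0, 0, 0, 0, 45],
  [0, 0, 0, 0, 0, 0, 45],
])

```text
time: 38.38
ee_pos: [0.3875, -0.0059, 0.1929]
tcp_rot: [-87.1, 89.9, -0.7]
wrist_force: [-0.4, -0.7, 0.7]
opening: 0.0381
```

Run:
```python
from mv import *
ob=sensors.get_obs();print(ob["ee_pos"],ob["wrist_force"],ob["time"])
for n in("top","side"):
    im=vision.camera(n)[:,:,::-1]; cv2.imwrite(f"pics/{n}25.png",im)
cv2.imwrite("pics/c25.png",crop(im,258,190,155,115,5))
```

```text
[ 0.3875 -0.0059  0.1929] [-0.4413 -0.712   0.6682] 38.375
```

View pics/c25.png

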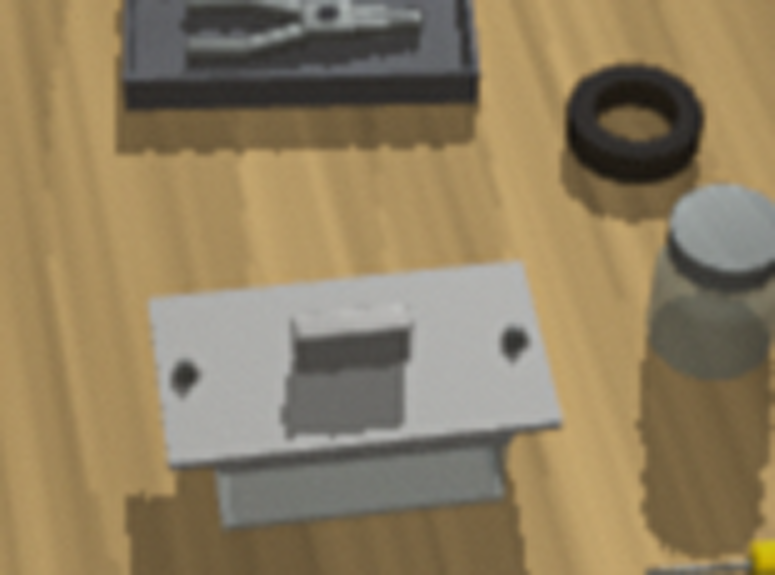

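View pics/top25.png

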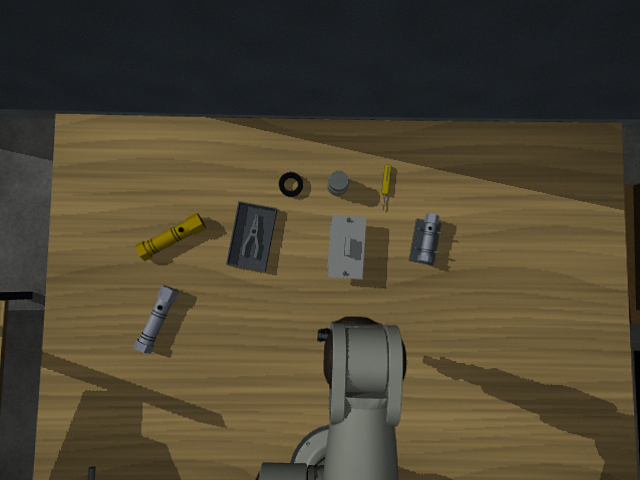

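View pics/side25.png

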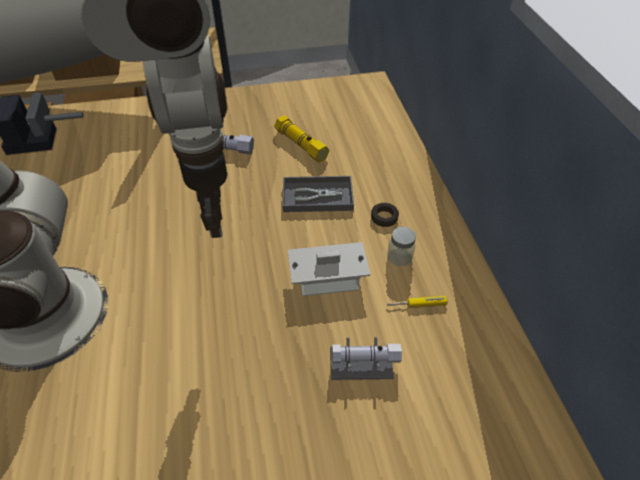

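The lid sits level with both pins through its holes, the torch is in both Vs and the pliers are flat in the tray. I'll check the lid's height and whether the bystanders have moved.

Run:
```python
from mv import *
t0,t1=cv2.imread("pics/top0.png"),cv2.imread("pics/top25.png")
s0,s1=cv2.imread("pics/side0.png"),cv2.imread("pics/side25.png")
for nm,a,b,(x,y,w,h) in(("tape top",t0,t1,(270,165,42,38)),("jar top",t0,t1,(322,165,32,34)),("tester top",t0,t1,(375,158,25,55)),("tape side",s0,s1,(365,198,40,32)),("jar side",s0,s1,(384,225,34,45)),("tester side",s0,s1,(380,288,75,25)),("big torch",t0,t1,(130,280,55,75)),("yellow",t0,t1,(130,208,80,55))):
    d=cv2.absdiff(a,b)[y:y+h,x:x+w].max(2); print(nm,"px changed",int((d>25).sum()))
def o(p): return ((p[0]+.5)/5-.5+258,(p[1]+.5)/5-.5+190)
h=plane("side",[o((514,342)),o((185,377))],.055);print("lid holes/pins side",h[:,:2],h.mean(0))
c=plane("side",[o(p) for p in((151,298),(520,262),(560,425),(172,465))],.055);print("lid corners side",c.mean(0),np.linalg.norm(np.diff(c,axis=0),axis=1))
tc=np.array([(334.2,217),(367,218.6),(363.5,278),(328.5,277)])
cv2.imwrite("pics/c26.png",np.hstack([crop(t1,315,205,65,85,6),crop(t1,400,205,65,85,6)]))
```

```text
tape top px changed 0
jar top px changed 0
tester top px changed 0
tape side px changed 0
jar side px changed 0
tester side px changed 0
big torch px changed 0
yellow px changed 0
lid holes/pins side [[ 0.6748 -0.0252]
 [ 0.5311 -0.0165]] [ 0.603  -0.0209  0.055 ]
lid corners side [ 0.6033 -0.0213  0.055 ] [0.1657 0.0927 0.1651]
```

View pics/c26.png

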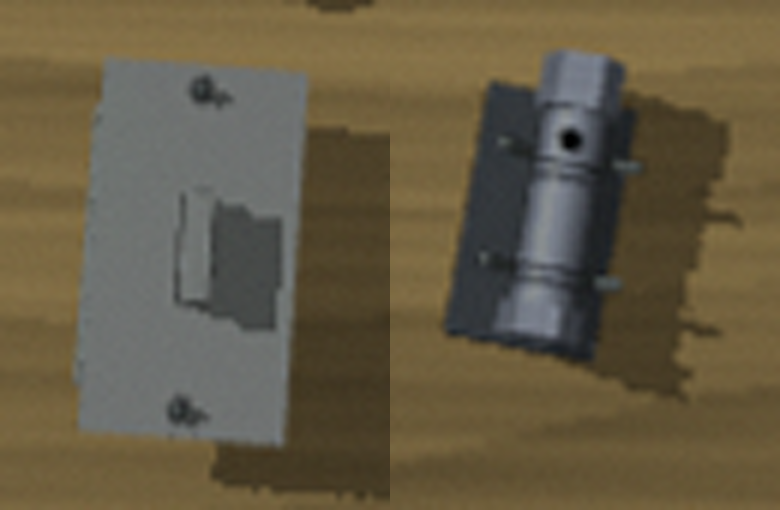

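Both pins stand through the lid, the torch lies across both wires, and nothing else moved. I'm handing in.

```bash
python3 -c "
from workcell import job_done,sensors
print(sensors.get_obs()['time']); print(job_done())"
```

```text
38.475
the job is handed in; nothing more can be done
None
```

The job is done and handed in at 38.5 s. The pliers lie flat in the tray, and the small silver torch rests across both V wires with its head towards the cradle's +x. The plug top stands upright in the bin. I closed the lid over the dowel pins only after seeing the plug inside.

**Last checks:**
- **Lid:** it met the rim at TCP height 59.7 mm, against an expected 59.6 mm. Both pins show through the holes in both views, and the lid centre measures within 1 mm of the pins' centre.
- **Torch:** contact with the wires was at TCP height about 33.5 mm, 1 to 2 mm above my estimate. Both views show it lying in both Vs.
- **Bystanders:** the tester, tape and jar show no changed pixels in either view. The two other torches show none in the top view.
- **Force:** the largest wrist force I saw at the end of a move was about 14 N.

**Disagreements:**
- The two cameras differed by about 4 mm in x and 2 mm in y on the same points, so I used the mean and checked the lid fit within one view.
- The fingers in the side view also looked about 5 mm off the projected TCP. It did no harm, and I found no cause for it.
- The measured opening read 1 to 2 mm under the true part widths.

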